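# Clamp the lid ring of a storage drum with its draw latch

### The arm

A 6-joint arm with a two-finger parallel gripper is mounted at the origin on the work surface. World frame = base frame: x ahead of the robot, y to its left, z up, the work surface at z = 0. Lengths are in m, angles in rad, forces in N, time in s.
With the tool pointing down it reaches from about 0.325 to 0.9 m from the base axis. Payload 3.5 kg.
Tool frame: the origin (TCP) lies midway between the tips of the shut fingers; the grasp point (between the pads) lies 19 mm behind it (env.grasp_offset is the distance from the TCP to the grasp point, in m); z points along the fingers, x is the direction in which the jaws open and shut, and the axes are right-handed (so a half turn about z gives the same grasp; the last joint's range is limited). The gripper opens to 85 mm and grips with 20 to 120 N. Pads are 22 mm wide; open, the fingers measure 114 mm over their backs; the gripper's body (76 mm by 85 mm) begins 54 mm behind the grasp point. The pads swing forward as they close: fully open they stand 13 mm farther back than shut.
Start: joints at [1.148, 0.276, -0.026, 1.268, 0, 1.467], TCP at [0.196, 0.593, 0.231] pointing down, gripper open.
Joint ranges: [-3.12, 3.12], [-0.85, 1.88], [-1.08, 1.24], [-1.95, 2.15], [-1.57, 1.53], [-3.14, 3.14]. Speed limits (rad/s): [2.57, 2.57, 3.14, 3.14, 3.14, 3.14].

### API

Orientations are given as [roll, pitch, yaw] about the fixed x, y, z axes, in that order (R = Rz(yaw) Ry(pitch) Rx(roll)).
In Python, from plant import env gives the robot as it stands.
- The arm moves only by the tool move_arm, never from a script. Its argument "steps" is a list of rows, each a list of 2 entries, a list of its own where there are three numbers: the shift along the tool's x, y, z scaled (see below), then the turn, a rotation vector about the tool's x, y, z scaled (see below). In form: [[[x, y, z], [ax, ay, az]], ...]. A call has 1 to 12 rows; each row is the pose to reach, as a shift and turn from the pose commanded when the call began, along the tool's axes at that moment, turning the shorter way round; what a row does not reach only later rows make up. The controller multiplies each number of a shift by 0.1 m and each number of a turn by 180 degrees. A row lasts 1/8 s, in which the tool goes at most 62.5 mm and 10.7 degrees, less where a joint would pass 70% of its speed; a pose out of reach is approached as far as the arm can. A call with a number of a shift or a turn outside -1 to 1 is refused whole. A call with a gripper value outside its range is refused whole. "jaw" is the opening, from -1 (shut) to 1 (fully open), set as the call begins (left out, the last holds). The fingers move at their own pace and stop on an object; the grip force is fixed at half the most. Time passes only in rows, so rows that repeat a pose let the fingers close. It gives the time, the measured TCP pose, the force and the opening at its end, in the units of the state.
- env.get_state(): the state, without advancing time (a new reading comes with each control period).
- env.snapshot(name): name is "side" or "top"; returns a dict with "frame" (480x640x3 uint8, blue, green, red), "intrinsics" (3x3 intrinsics, pixels), "T" (4x4, takes a point from camera to world coordinates). Camera axes: x right, y up, looking along -z (the intrinsics and any distortion apply to the point x, -y, -z); pixel columns grow to the right and rows downward; lengths in m; the calibration is good to about 2 mm. A picture is of the moment at which its call begins. There is no depth.
- env.close_job(): hands the job in, once; it reports no verdict.
The state is a dict: "clock": time; "qpos": joint angles; "joint_vel": joint speeds; "effort": joint torques, N m; "position": TCP position; "orientation": TCP orientation; "wrist_force": force on the tool from outside, world axes, zero at the start; "moment": the same for the moment, N m; "width": finger opening in m.
Only numpy, scipy, OpenCV 4.12 (cv2) and the standard library are available. Lean on these libraries where they do the work, as an engineer would, in place of code of your own. Each camera call takes 0.05 s, during which the arm holds its last target.

### The job

Clamp the lid ring of the steel storage drum shut: swing the latch lever right back, seat the brass wire loop in the hook of the keeper, then throw the lever over centre until it lies flat against the ring and stays there with the ring drawn tight. Use a light hand, for the loop is thin wire and the lever and ring dent when forced, so feel for the hook and for the lever's stop; leave everything else on the cart as it is.

Things in the scene. Friction and masses are not known exactly. Their poses are not given: they have to be found in the camera images.
- drum: Round stainless storage drum of dried beans, heavy on a rubber foot: it does not slide. 200 mm across, 130 mm high, low wire handle on the lid (top 141 mm). Origin: centre of its underside; z up. Its +y points out through the middle of the latch; its +x runs along the rim from the lever's side to the keeper's side. All latch axes are upright: lever and loop swing level, mid height z = 108 mm.
- latch_mid (a point): Point fixed on the drum, (0, 108, 108) mm in its frame: where the steel clamp ring (24 mm tall, round the rim) is split. KEEPER: dark steel plate 16 mm tall (z 100 to 116 mm) on the ring's moving half, facing the drum's +y, with a hook 14 mm tall that stands 9.6 mm out of it and opens towards +x. The ring drags on the rim: it stays where it is, and gives way only to about 18 N at the keeper.
- keeper_span (a point): Point fixed on the drum, (50, 108, 108) mm: middle of the span in which the hook may be. How far the ring stands open is not measured, so the hook must be felt for: a seated bar's centre lies at x = 38 to 60, y = 104 to 109 mm. The slot under the hook's lip is 6.6 mm wide; the lip covers half the bar. The plate runs on 36 mm to the +x side of a seated bar, leaning back (0.04 to 0.14 rad) with the ring.
- lever_pivot (a point): Point fixed on the drum, (-16, 119, 108) mm: the lever's upright pivot axis at mid height. The loop is pivoted in the lever, 26 mm from this axis towards the lever's end, on its centre line. Unless the bar is under the hook's lip, the loop swings off the keeper when the lever moves. For the bar to pass outside the lip to its +x side the lever must stand at 2.25 rad or more.
- lever (a joint): Lever angle, rad: 0 closed, flat along the ring, pointing to the drum's -x; it grows outwards: 1.57 points along +y, 2.4 is the open stop. It stays where left (friction 0.015 N m). With the loop hooked it takes some 9 to 13 N, 52 mm from the pivot, to close, less below 0.6 rad; below about 0.08 rad it snaps home by itself.
- lever_tip (a point): Middle of the lever's curled red end (8.4 mm thick), 68 mm from lever_pivot. The lever is a steel plate 5 mm thick and 26 mm tall (z 95 to 121 mm), reaching 72 mm from the pivot.
- loop (a joint): Angle of the wire loop on the lever, rad: seen from above, the direction from the loop's pivot to its bar stands (loop - lever) rad from the drum's +x, positive towards +y. Brass wire 5 mm thick, legs 74.8 mm long at z = 88 and 128 mm, joined by an upright bar. It turns with the lever unless held, and stays where left. The wire bends if it is pressed with more than 8 N.
- loop_bar (a point): Middle of the loop's upright bar (5 mm thick, 44 mm tall, z 86 to 130 mm), 74.8 mm from the loop's pivot. Above z = 116 mm it can be pushed clear of the keeper. With the lever right back, laid on the keeper plate beyond the hook, the bar's centre is at about x = 69, y = 103 to 108 mm; pushed from there towards -x it slides along the plate into the hook and swings the lever ahead of it, with about 1 N.
- comal: Clay comal, a shallow dish 220 mm across, 19 mm high, two ears; leave alone. Origin: centre of its underside.
- cup: Stainless measuring cup, 72 mm across, 55 mm high, flat handle along its x; leave alone. Origin: centre of its underside.
- brush: Red silicone brush, 230 mm long, 14 mm thick, lying along its x; leave alone. Origin: under its middle.
- salt: Blue salt pot with a wooden lid, 76 mm across, 74 mm high; leave alone. Origin: centre of its underside.
- jar0: Glass spice jar in the rack, 45 mm across, 88 mm high; leave alone. Origin: centre of its underside.
- jar1: Glass spice jar in the rack, as jar0.
- jar2: Glass spice jar in the rack, as jar0.
- switch (a joint): Toggle switch on the deck of the electric griddle at the robot's left, rad: 0 off; leave it off.

How it is judged:
On the way, in this order (a step that is already met when the one before it is completed fails the run):
1. the loop is hooked: the lever, not the fingers, pulls it against the keeper (contact force between loop and drum above 8 N and value of joint lever above 0.3 rad and contact force between the fingers and loop below 0.5 N), for 0.1 s.
2. the lever is thrown over centre and lies flat, the loop pulling tight on the keeper (value of joint lever below 0.05 rad and contact force between loop and drum above 20 N), for 0.2 s.
At the end, for the whole second after the job is handed in: The lever is at rest within 0.05 rad of flat and the loop, hooked on the keeper, pulls on it with more than 20 N (a closed latch pulls with about 45 N) (all of step 2 and velocity of joint lever below 0.05 rad/s); the robot touches nothing.
It fails at once if the fingers press the wire loop with more than 8 N (contact force between the fingers and loop above 8 N).
It fails at once if the fingers press the drum, its ring or its latch with more than 25 N (contact force between the fingers and drum above 25 N).
It fails at once if something else on the cart is shifted by more than 20 mm, or the griddle switch is moved (distance of any of comal, cup, brush, salt, jar0, jar1, jar2 from where it was at the start of the episode above 0.02 m or value of joint switch above 0.2 rad).
It also fails if it takes over 67 s, if anything falls off the work surface, if the arm or the gripper's body presses on something with over 40 N, if the wrist force passes 120 N, or if a joint passes its speed limit or range.

## Working session

There is one attempt and no reset: what is moved stays moved. The work goes in short steps, Python scripts to look and compute and a tool call to move; the robot and the scene stay as the last step left them, time stands still between calls to the robot, and variables do not carry over. Pictures are saved under pics/ and viewed, and the job is handed in when it is done.

Besides the shell and the picture viewer there is one more tool, called after "Emit:" as name(argument=value, ...) on one line, values as JSON. move_arm: Moves the arm, as the interface text tells. Its arguments: {"type":"object","properties":{"steps":{"type":"array"},"jaw":{"type":"number"}},"required":["steps"]}

```bash
ls; mkdir -p pics
cat > h.py <<'E'
import numpy as np, cv2
from plant import env
def snap(n,f):
    s=env.snapshot(n); cv2.imwrite('pics/'+f+'.png',s['frame']); np.savez('pics/'+f+'.npz',K=s['intrinsics'],T=s['T'],frame=s['frame']); return s
def ray(s,u,v):
    K=s['K'] if 'K' in s else s['intrinsics'];T=s['T']
    d=np.linalg.inv(K)@np.array([u,v,1.]); d=np.array([d[0],-d[1],-d[2]])
    return T[:3,3],T[:3,:3]@d
def onz(s,u,v,z):
    o,d=ray(s,u,v); return o+d*(z-o[2])/d[2]
def proj(s,p):
    K=s['K'] if 'K' in s else s['intrinsics'];T=s['T']
    c=T[:3,:3].T@(np.asarray(p)-T[:3,3]); q=K@np.array([c[0],-c[1],-c[2]]); return q[:2]/q[2]
E
python3 - <<'E'
from h import *
for n in('top','side'):
    s=snap(n,n+'0'); print(n,s['intrinsics'],s['T'].round(3), [k for k in s])
print(env.get_state(), env.grasp_offset)
E
```

```text
pics
top [[544.56589254   0.         322.69540972]
 [  0.         544.56589254 249.25824398]
 [  0.           0.           1.        ]] [[ 0.008  0.995 -0.101  0.408]
 [-1.     0.009  0.01   0.002]
 [ 0.01   0.101  0.995  1.424]
 [ 0.     0.     0.     1.   ]] ['frame', 'intrinsics', 'T']
side [[550.58918887   0.         325.44612982]
 [  0.         550.58918887 239.11734143]
 [  0.           0.           1.        ]] [[ 7.160e-01  4.780e-01 -5.080e-01 -3.350e-01]
 [-6.980e-01  4.900e-01 -5.230e-01 -8.930e-01]
 [-1.000e-03  7.290e-01  6.840e-01  1.287e+00]
 [ 0.000e+00  0.000e+00  0.000e+00  1.000e+00]] ['frame', 'intrinsics', 'T']
{'clock': 0.1, 'qpos': array([ 1.14760901e+00,  2.77078093e-01, -2.77181965e-02,  1.26800647e+00,
       -4.19338005e-05,  1.46742678e+00]), 'joint_vel': array([ 7.66735765e-04, -1.71758015e-03,  3.65335335e-03, -7.39195896e-06,
       -6.54570148e-04, -7.51807855e-04]), 'effort': array([ 2.98004352e-04, -4.46707964e+01,  2.96128178e+01,  8.47203482e-03,
       -7.69349572e-05,  4.25342449e-06]), 'position': array([0.19621199, 0.59266965, 0.23027041]), 'orientation': array([-3.14142733e+00,  2.00004485e-03,  1.25097876e+00]), 'wrist_force': array([0.30493714, 0.33609989, 0.6579903 ]), 'moment': array([-0.00497487,  0.07402943, -0.01740939]), 'width': 0.08524554820443926} 0.0187
```

View pics/top0.png

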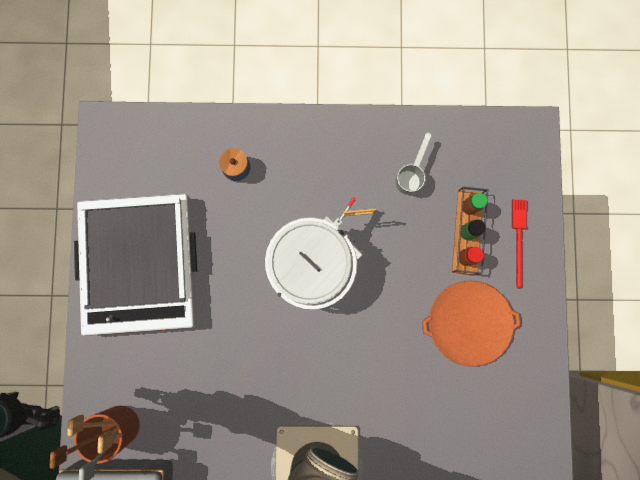

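View pics/side0.png

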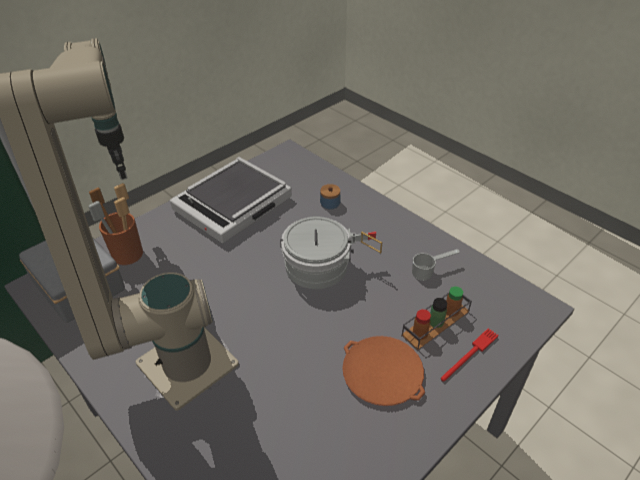

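Run:
```python
import cv2
a=cv2.imread('pics/top0.png')[180:320,250:410]; b=cv2.imread('pics/side0.png')[205:300,270:395]
cv2.imwrite('pics/tz.png',cv2.resize(a,None,fx=4.5,fy=4.2,interpolation=cv2.INTER_CUBIC) if 0 else cv2.resize(a,(640,560),interpolation=cv2.INTER_CUBIC))
cv2.imwrite('pics/sz.png',cv2.resize(b,(750,570),interpolation=cv2.INTER_CUBIC))
```

```text
(no output)
```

View pics/tz.png

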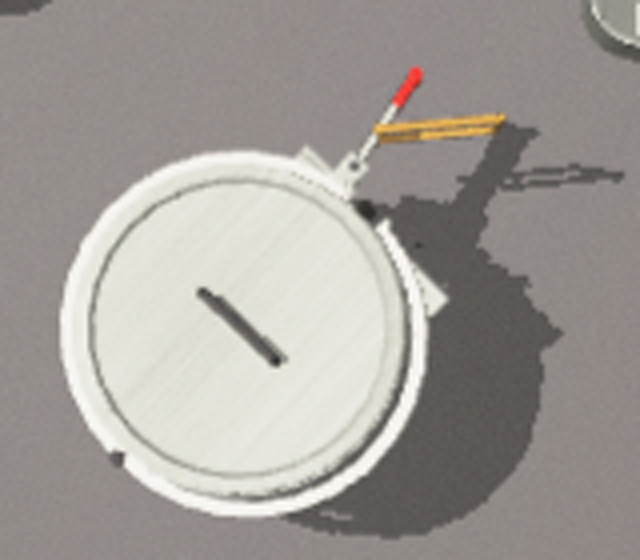

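View pics/sz.png

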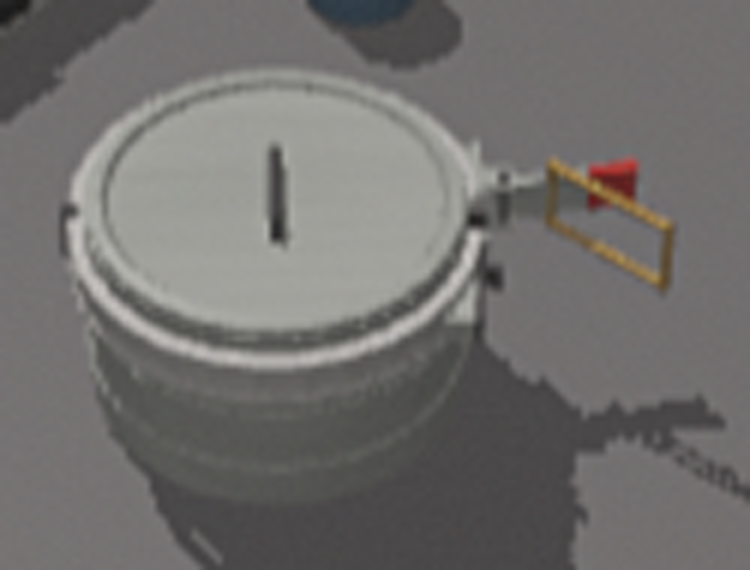

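```bash
cat > meas.py <<'E'
from h import *
def tri(A,B):
    M=np.zeros((3,3));b=np.zeros(3)
    for s,u in(A,B):
        o,d=ray(s,*u);d=d/np.linalg.norm(d);P=np.eye(3)-np.outer(d,d);M+=P;b+=P@o
    p=np.linalg.solve(M,b); return p,[np.round(proj(s,p)-u,1) for s,u in(A,B)]
t=np.load('pics/top0.npz');s=np.load('pics/side0.npz')
def mask(im,lo,hi,box):
    h=cv2.cvtColor(im,cv2.COLOR_BGR2HSV);m=cv2.inRange(h,np.array(lo),np.array(hi));z=np.zeros_like(m);x0,y0,x1,y1=box;z[y0:y1,x0:x1]=m[y0:y1,x0:x1];return z
E
python3 - <<'E'
from meas import *
for nm,d,box in(('top',t,(330,180,400,230)),('side',s,(345,220,390,260))):
    im=d['frame']
    for c,lo,hi in(('red',(0,150,80),(6,255,255)),('brass',(9,90,70),(30,255,255))):
        m=mask(im,lo,hi,box);ys,xs=np.nonzero(m);print(nm,c,len(xs),xs.mean(),ys.mean(),xs.min(),xs.max(),ys.min(),ys.max())
        for y in range(ys.min(),ys.max()+1): print(y,''.join('#' if m[y,x] else '.' for x in range(xs.min(),xs.max()+1)))
E
```

```text
top red 28 351.7857142857143 200.92857142857142 349 355 197 205
197 ....##.
198 ...####
199 ...###.
200 ..####.
201 ..###..
202 .###...
203 ####...
204 ###....
205 ##.....
top brass 149 359.8859060402685 211.63087248322148 343 376 208 215
208 ................................#.
209 ....................##############
210 .........########################.
211 .###############################..
212 ################################..
213 .###...########################...
214 ..#################...............
215 ..###.............................
side red 27 371.962962962963 234.40740740740742 368 375 232 238
232 .....###
233 .#######
234 .######.
235 ...####.
236 ....###.
237 #.....#.
238 ##......
side brass 88 371.5681818181818 241.42045454545453 361 381 232 252
232 ###..................
233 #####................
234 ##.###...............
235 .#...####............
236 .#.....####..........
237 ........#####........
238 ..........#####......
239 ............####.....
240 #.............####...
241 ##..............###..
242 .#................###
243 ..##................#
244 ....##..............#
245 ......###...........#
246 ........###.........#
247 .........###........#
248 ...........###.....##
249 .............###...##
250 ...............###.#.
251 .................###.
252 ..................##.
```

Run:
```python
from meas import *
from scipy.optimize import least_squares
def cfit(P):
    f=lambda p:np.hypot(P[:,0]-p[0],P[:,1]-p[1])-p[2]
    r=least_squares(f,[P[:,0].mean(),P[:,1].mean(),.1],loss='soft_l1',f_scale=.001);return r.x,np.median(np.abs(f(r.x)))
for nm,d,(cu,cv) in(('top',t,(311,262)),('side',s,(316,242))):
    g=cv2.GaussianBlur(cv2.cvtColor(d['frame'],cv2.COLOR_BGR2GRAY),(3,3),0).astype(float)
    # radial outermost white->dark edge, on world circles
    z=.120 if nm=='top' else .130
    C=onz(d,cu,cv,.12)
    outer=[];groove=[]
    for a in np.arange(0,360,3):
        ds=np.arange(.07,.125,.0005)
        def prof(z):
            q=np.array([proj(d,[C[0]+r*np.cos(np.deg2rad(a)),C[1]+r*np.sin(np.deg2rad(a)),z]) for r in ds]).astype(np.float32)
            return cv2.remap(g.astype(np.float32),q[:,0],q[:,1],cv2.INTER_LINEAR).ravel()
        p=prof(.12); k=np.gradient(p)
        m=ds>.095
        j=np.argmin(np.where(m,k,0)); outer.append((a,ds[j],-k[j]))
        p=prof(.13);m=(ds>.075)&(ds<.095);j=np.argmin(np.where(m,p,1e9));groove.append((a,ds[j]))
    o=np.array(outer); o=o[o[:,2]>np.median(o[:,2])*.4]
    P=np.c_[C[0]+o[:,1]*np.cos(np.deg2rad(o[:,0])),C[1]+o[:,1]*np.sin(np.deg2rad(o[:,0]))]
    print(nm,'outer',cfit(P),len(P))
    o=np.array(groove);P=np.c_[C[0]+o[:,1]*np.cos(np.deg2rad(o[:,0])),C[1]+o[:,1]*np.sin(np.deg2rad(o[:,0]))]
    print(nm,'groove',cfit(P))
    # handle dark
    
for nm,A,B in(('bartop',(376,209),(381.8,242)),('handle1',(300.5,253),(316,230)),('handle2',(320.5,270),(316.5,245)),('redtip',(354.5,197.5),(375.5,232)),('redtip bot',(354.5,197.5),(374.5,239))):
    print(nm,tri((t,A),(s,B)))
for z in(.121,):
  print('pivot',onz(t,338.5,220.75,z))
print('tip',onz(t,354,198,.121),'barbottom', onz(t,375,210,.130),'loop piv',onz(t,344,213,.13))
```

```text
top outer (array([0.50852479, 0.01772766, 0.11040914]), np.float64(0.0010207208317375357)) 120
top groove (array([0.50916616, 0.01508136, 0.09201588]), np.float64(0.00113694111041001))
side outer (array([0.50699819, 0.01630393, 0.11005025]), np.float64(0.0016638878878157126)) 114
side groove (array([0.50123348, 0.00941712, 0.09404199]), np.float64(0.00047234120127338797))
bartop (array([ 0.63810094, -0.13829278,  0.12950662]), [array([ 0., -0.]), array([-0.,  0.])])
handle1 (array([0.53072968, 0.04169101, 0.13008241]), [array([ 0.3, -0.3]), array([-0.3,  0. ])])
handle2 (array([ 0.48979473, -0.00549171,  0.12512872]), [array([-0.1,  0.1]), array([ 0.1, -0. ])])
redtip (array([ 0.6677604 , -0.08701597,  0.11841809]), [array([-0.,  0.]), array([ 0., -0.])])
redtip bot (array([ 0.67129585, -0.08686086,  0.08671809]), [array([-1. ,  1.1]), array([ 1.1, -0.2])])
pivot [ 0.60986947 -0.04827018  0.121     ]
tip [ 0.66606354 -0.08567901  0.121     ] barbottom [ 0.63543676 -0.13572437  0.13      ] loop piv [ 0.62743063 -0.06106937  0.13      ]
```

```bash
cat > plan.py <<'E'
import numpy as np
from scipy.spatial.transform import Rotation as R
import json
C=np.array([.5085,.0168]); PIV=np.array([.6099,-.0483]); 
YAW=np.deg2rad(-130.4)
try: exec(open('cal.py').read())
except FileNotFoundError: pass
ex=np.array([np.cos(YAW),np.sin(YAW)]); ey=np.array([-np.sin(YAW),np.cos(YAW)])
O=PIV-(-.016*ex+.119*ey)   # anchor on pivot
def d2w(x,y): return O+x/1000*ex+y/1000*ey
def w2d(p): v=np.asarray(p)[:2]-O; return np.array([v@ex,v@ey])*1000
def lev(th,r,n): # drum mm point at radius r on lever, offset n to ccw(closing) side
    a=np.pi-th;u=np.array([np.cos(a),np.sin(a)]);m=np.array([-u[1],u[0]])
    return np.array([-16,119])+r*u+n*m
def bar(th,lp):
    p=lev(th,26,0); a=lp-th; return p+74.8*np.array([np.cos(a),np.sin(a)])
def rel(pos,ori,target,yaw): # numbers for a move
    A=R.from_euler('xyz',ori);B=R.from_euler('xyz',[np.pi,0,yaw])
    s=A.inv().apply(np.asarray(target)-pos)/.1; t=(A.inv()*B).as_rotvec()/np.pi
    return s.round(3),t.round(4)
E
python3 - <<'E'
from plan import *
from plant import env
st=env.get_state()
print('O',O,'C',C)
print('tip',d2w(*lev(1.45,68,0)),'bar now',d2w(*bar(1.45,2.23)))
tgt=np.r_[d2w(*lev(1.45,54,24)),.2]; print(tgt, rel(st['position'],st['orientation'],tgt,np.deg2rad(146.4)))
E
```

```text
O [0.50890702 0.01664166] C [0.5085 0.0168]
tip [ 0.66661807 -0.08581081] bar now [ 0.63718263 -0.13723273]
[ 0.66817993 -0.05806986  0.2       ] (array([-4.693,  6.526,  0.311]), array([-0.0005,  0.0005, -0.4151]))
```

Emit:
move_arm(steps=[[[-0.35,0.5,0],[0,0,0]],[[-0.67,0.93,0],[0,0,0]]], jaw=-1)

```text
clock: 0.35
position: [0.264, 0.4992, 0.2306]
orientation: [3.142, 0.001, 1.252]
wrist_force: [1.2, -0.4, -0.1]
width: 0.0516
```

Emit:
move_arm(steps=[[[-0.35,0.5,0],[0,0,0]],[[-0.67,0.93,0],[0,0,0]]])

```text
clock: 0.6
position: [0.3316, 0.4058, 0.2309]
orientation: [-3.141, 0.001, 1.251]
wrist_force: [0.5, 0.5, -0.1]
width: 0.0124
```

Emit:
move_arm(steps=[[[-0.35,0.5,0],[0,0,0]],[[-0.67,0.93,0],[0,0,0]]])

```text
clock: 0.85
position: [0.3989, 0.3129, 0.231]
orientation: [-3.141, 0.0, 1.251]
wrist_force: [0.7, -0.3, 0.3]
width: 0.0002
```

Emit:
move_arm(steps=[[[-0.35,0.5,0],[0,0,0]],[[-0.67,0.93,0],[0,0,0]]])

```text
clock: 1.1
position: [0.4661, 0.2201, 0.231]
orientation: [-3.141, 0.0, 1.251]
wrist_force: [0.5, 0.6, 1.1]
width: 0.0001
```

Emit:
move_arm(steps=[[[-0.35,0.5,0],[0,0,0]],[[-0.67,0.93,0],[0,0,0]]])

```text
clock: 1.35
position: [0.5334, 0.1272, 0.2309]
orientation: [-3.141, 0.0, 1.25]
wrist_force: [0.2, 1.4, 0.1]
width: -0.0001
```

Emit:
move_arm(steps=[[[-0.35,0.5,0],[0,0,0]],[[-0.67,0.93,0],[0,0,0]]])

```text
clock: 1.6
position: [0.6006, 0.0344, 0.2308]
orientation: [-3.141, 0.0, 1.25]
wrist_force: [1.0, -0.1, -0.3]
width: 0.0001
```

```bash
cat > r.py <<'E'
import sys
from plan import *
from plant import env
def go(th,r,n,z,yaw=None):
    st=env.get_state()
    t=np.r_[d2w(*lev(th,r,n)),z]
    y=YAW-th if yaw is None else yaw   # x_tool = -u
    s,a=rel(st['position'],st['orientation'],t,y); print(th,r,n,z,'->',list(s),list(a))
def god(x,y,z,yaw):
    st=env.get_state(); s,a=rel(st['position'],st['orientation'],np.r_[d2w(x,y),z],yaw); print((x,y,z),'->',list(s),list(a))
def now():
    st=env.get_state(); d=w2d(st['position']); v=d-[-16,119]
    f=st['wrist_force']; print('clock',st['clock'],'drum xy',d.round(1),'z',st['position'][2].round(4),'F drum',np.round([f[:2]@ex,f[:2]@ey,f[2]],2),'ang th',np.round(np.pi-np.arctan2(v[1],v[0]),3),'r',np.hypot(*v).round(1),'yaw',st['orientation'][2].round(3),'w',st['width'].round(4))
E
python3 -c "
from r import *
now(); go(1.45,54,30,.2); go(1.45,54,30,.103)"
```

```text
Traceback (most recent call last):
  File "r.py", line 13, in now
    f=st['wrist_force']; print('clock',st['clock'],'drum xy',d.round(1),'z',st['position'][2].round(4),'F drum',np.round([f[:2]@ex,f[:2]@ey,f[2]],2),'ang th',np.round(np.pi-np.arctan2(v[1],v[0]),3),'r',np.hypot(*v).round(1),'yaw',st['orientation'][2].round(3),'w',st['width'].round(4))
                                                                                                                                                                                                                                                                        ^^^^^^^^^^^^^^^^^
AttributeError: 'float' object has no attribute 'round'
```

```bash
sed -i "s/st\['width'\].round(4)/round(float(st['width']),4)/" r.py
python3 -c "
from r import *
now(); go(1.45,54,30,.2); go(1.45,54,30,.103)"
```

```text
clock 1.6 drum xy [-72.9  58.3] z 0.2308 F drum [-0.55  0.79 -0.34] ang th 5.466 r 83.2 yaw 1.25 w 0.0001
1.45 54 30 0.2 -> [np.float64(-0.607), np.float64(0.948), np.float64(0.307)] [np.float64(-0.0002), np.float64(-0.0001), np.float64(-0.416)]
1.45 54 30 0.103 -> [np.float64(-0.606), np.float64(0.949), np.float64(1.277)] [np.float64(-0.0002), np.float64(-0.0001), np.float64(-0.416)]
```

Emit:
move_arm(steps=[[[-0.3,0.47,0],[0,0,-0.06]],[[-0.61,0.95,0],[0,0,-0.12]],[[-0.61,0.95,0.1],[0,0,-0.18]],[[-0.61,0.95,0.2],[0,0,-0.24]],[[-0.61,0.95,0.3],[0,0,-0.3]],[[-0.61,0.95,0.4],[0,0,-0.36]],[[-0.61,0.95,0.6],[0,0,-0.416]],[[-0.61,0.95,0.8],[0,0,-0.416]]])

```text
clock: 2.6
position: [0.6705, -0.0514, 0.1502]
orientation: [-3.141, -0.001, 2.559]
wrist_force: [0.0, 0.1, 0.3]
width: 0.0005
```

```bash
python3 -c "
from r import *
from h import *
now(); go(1.45,54,30,.103); go(1.45,54,30,.103); snap('top','top1')
for th in(1.45,1.6,1.75,1.9,2.05,2.2,2.3,2.38): go(th,54,13.5,.103)"
python3 - <<'E'
import cv2
a=cv2.imread('pics/top1.png')[150:320,250:410]
cv2.imwrite('pics/tz1.png',cv2.resize(a,None,fx=3.5,fy=3.5,interpolation=cv2.INTER_CUBIC))
E
```

```text
clock 2.6 drum xy [-52.9 167.2] z 0.1502 F drum [-0.09 -0.04  0.34] ang th 0.918 r 60.7 yaw 2.559 w 0.0005
1.45 54 30 0.103 -> [np.float64(-0.018), np.float64(-0.008), np.float64(0.472)] [np.float64(-0.0001), np.float64(-0.0002), np.float64(0.0005)]
1.45 54 30 0.103 -> [np.float64(-0.018), np.float64(-0.008), np.float64(0.472)] [np.float64(-0.0001), np.float64(-0.0002), np.float64(0.0005)]
1.45 54 13.5 0.103 -> [np.float64(-0.039), np.float64(-0.163), np.float64(0.438)] [np.float64(-0.0008), np.float64(-0.0018), np.float64(0.0002)]
1.6 54 13.5 0.103 -> [np.float64(-0.053), np.float64(-0.245), np.float64(0.438)] [np.float64(-0.0009), np.float64(-0.0018), np.float64(0.048)]
1.75 54 13.5 0.103 -> [np.float64(-0.055), np.float64(-0.329), np.float64(0.438)] [np.float64(-0.0011), np.float64(-0.0017), np.float64(0.0957)]
1.9 54 13.5 0.103 -> [np.float64(-0.044), np.float64(-0.411), np.float64(0.439)] [np.float64(-0.0012), np.float64(-0.0016), np.float64(0.1435)]
2.05 54 13.5 0.103 -> [np.float64(-0.021), np.float64(-0.491), np.float64(0.439)] [np.float64(-0.0013), np.float64(-0.0015), np.float64(0.1912)]
2.2 54 13.5 0.103 -> [np.float64(0.014), np.float64(-0.567), np.float64(0.439)] [np.float64(-0.0014), np.float64(-0.0014), np.float64(0.239)]
2.3 54 13.5 0.103 -> [np.float64(0.043), np.float64(-0.615), np.float64(0.44)] [np.float64(-0.0015), np.float64(-0.0014), np.float64(0.2708)]
2.38 54 13.5 0.103 -> [np.float64(0.07), np.float64(-0.65), np.float64(0.44)] [np.float64(-0.0016), np.float64(-0.0013), np.float64(0.2963)]
```

View pics/tz1.png

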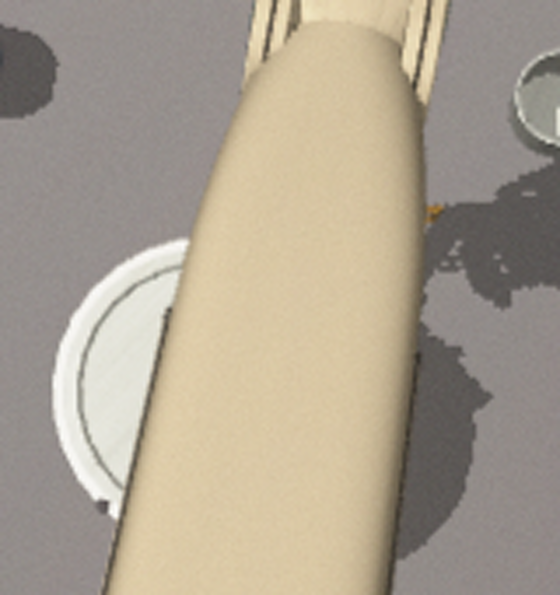

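Emit:
move_arm(steps=[[[-0.01,0,0.3],[0,0,0]],[[-0.02,0,0.45],[0,0,0]],[[-0.03,0,0.45],[0,0,0]]])

```text
clock: 3.02
position: [0.6719, -0.0529, 0.1047]
orientation: [-3.14, -0.003, 2.558]
wrist_force: [-0.2, -0.5, 0.3]
width: 0.0001
```

```bash
python3 -c "
from r import *
from h import *
now(); s=snap('side','side1')
for th in(1.45,1.6,1.75,1.9,2.05,2.2,2.3,2.35): go(th,54,13.5,.103)"
python3 - <<'E'
import cv2
a=cv2.imread('pics/side1.png')[180:300,270:410]
cv2.imwrite('pics/sz1.png',cv2.resize(a,None,fx=5,fy=5,interpolation=cv2.INTER_CUBIC))
E
```

```text
clock 3.025 drum xy [-52.7 169.3] z 0.1047 F drum [0.48 0.15 0.27] ang th 0.94 r 62.2 yaw 2.558 w 0.0001
1.45 54 13.5 0.103 -> [np.float64(0.015), np.float64(-0.173), np.float64(0.031)] [np.float64(-0.0001), np.float64(-0.0003), np.float64(0.0002)]
1.6 54 13.5 0.103 -> [np.float64(0.001), np.float64(-0.255), np.float64(0.031)] [np.float64(-0.0002), np.float64(-0.0003), np.float64(0.0479)]
1.75 54 13.5 0.103 -> [np.float64(-0.001), np.float64(-0.339), np.float64(0.031)] [np.float64(-0.0002), np.float64(-0.0003), np.float64(0.0957)]
1.9 54 13.5 0.103 -> [np.float64(0.01), np.float64(-0.421), np.float64(0.031)] [np.float64(-0.0002), np.float64(-0.0002), np.float64(0.1434)]
2.05 54 13.5 0.103 -> [np.float64(0.033), np.float64(-0.502), np.float64(0.031)] [np.float64(-0.0002), np.float64(-0.0002), np.float64(0.1912)]
2.2 54 13.5 0.103 -> [np.float64(0.068), np.float64(-0.577), np.float64(0.031)] [np.float64(-0.0002), np.float64(-0.0002), np.float64(0.2389)]
2.3 54 13.5 0.103 -> [np.float64(0.097), np.float64(-0.625), np.float64(0.031)] [np.float64(-0.0002), np.float64(-0.0002), np.float64(0.2707)]
2.35 54 13.5 0.103 -> [np.float64(0.114), np.float64(-0.647), np.float64(0.031)] [np.float64(-0.0003), np.float64(-0.0002), np.float64(0.2866)]
```

View pics/sz1.png

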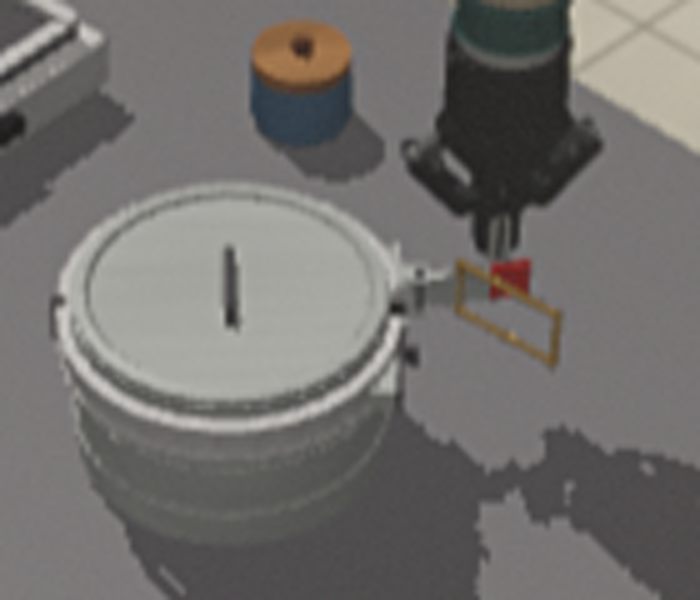

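Emit:
move_arm(steps=[[[0.015,-0.1,0],[0,0,0]],[[0.015,-0.173,0],[0,0,0]],[[0,-0.255,0],[0,0,0.048]],[[0,-0.34,0],[0,0,0.096]],[[0.01,-0.42,0],[0,0,0.143]],[[0.033,-0.5,0],[0,0,0.19]],[[0.05,-0.54,0],[0,0,0.215]],[[0.068,-0.577,0],[0,0,0.24]],[[0.083,-0.6,0],[0,0,0.255]]])

```text
clock: 4.2
position: [0.6334, -0.0995, 0.1073]
orientation: [3.14, 0.001, 1.754]
wrist_force: [0.7, 0.1, -0.4]
width: -0.0001
```

```bash
cat > look.py <<'E'
import sys
from h import *
f=sys.argv[1]
s=snap('side',f); a=s['frame'][180:300,270:410]
cv2.imwrite('pics/z'+f+'.png',cv2.resize(a,None,fx=5,fy=5,interpolation=cv2.INTER_CUBIC))
E
python3 -c "
from r import *
now(); 
for th in(2.3,2.35,2.4): go(th,54,13.5,.103)"; python3 look.py s2
```

```text
clock 4.2 drum xy [  7.7 170.1] z 0.1073 F drum [-0.51  0.48 -0.37] ang th 2.005 r 56.3 yaw 1.754 w -0.0001
2.3 54 13.5 0.103 -> [np.float64(0.001), np.float64(-0.029), np.float64(0.043)] [np.float64(0.0005), np.float64(0.0003), np.float64(0.015)]
2.35 54 13.5 0.103 -> [np.float64(-0.004), np.float64(-0.056), np.float64(0.043)] [np.float64(0.0005), np.float64(0.0002), np.float64(0.0309)]
2.4 54 13.5 0.103 -> [np.float64(-0.008), np.float64(-0.084), np.float64(0.043)] [np.float64(0.0005), np.float64(0.0002), np.float64(0.0468)]
```

View pics/zs2.png

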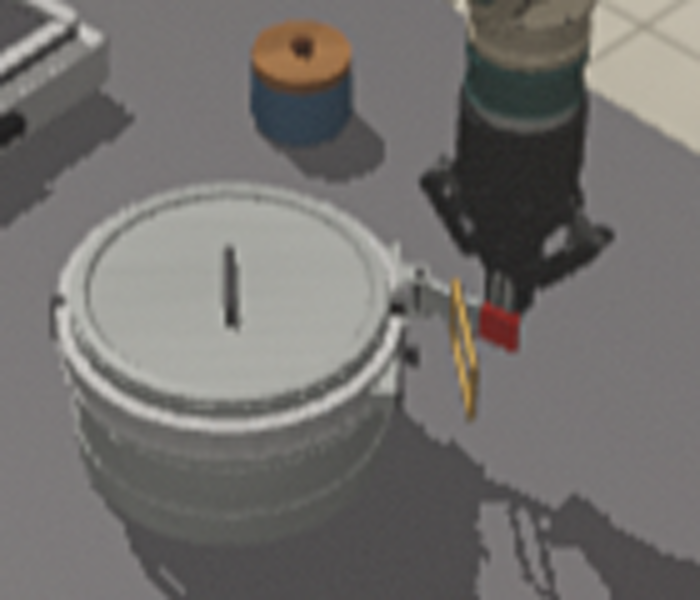

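Emit:
move_arm(steps=[[[0,-0.015,0],[0,0,0.008]],[[0,-0.03,0],[0,0,0.015]],[[-0.003,-0.045,0],[0,0,0.023]],[[-0.004,-0.056,0],[0,0,0.03]],[[-0.004,-0.056,0],[0,0,0.03]]])

```text
clock: 4.88
position: [0.6277, -0.1, 0.1062]
orientation: [-3.141, -0.0, 1.662]
wrist_force: [-0.6, 0.2, -0.5]
width: 0.0006
```

```bash
python3 -c "
from r import *
now(); 
for th in(2.35,2.4): go(th,54,13.5,.103)"; python3 look.py s3
python3 - <<'E'
from meas import *
from plan import *
s=np.load('pics/s3.npz');m=mask(s['frame'],(0,150,80),(6,255,255),(345,220,400,270));ys,xs=np.nonzero(m);print(xs.mean(),ys.mean(),len(xs))
for th in(2.2,2.25,2.3,2.35,2.4): print(th,proj(s,np.r_[d2w(*lev(th,66,0)),.108]),[proj(s,np.r_[d2w(*bar(th,2.23)),z]).round(1) for z in(.13,.086)])
m=mask(s['frame'],(9,90,70),(30,255,255),(345,220,400,270));ys,xs=np.nonzero(m);print(xs.min(),xs.max(),ys.min(),ys.max(), [(y,xs[ys==y]) for y in(ys.max(),ys.max()-1)])
E
```

```text
clock 4.875 drum xy [ 11.8 166.1] z 0.1062 F drum [ 0.24 -0.61 -0.51] ang th 2.105 r 54.7 yaw 1.662 w 0.0006
2.35 54 13.5 0.103 -> [np.float64(-0.01), np.float64(0.002), np.float64(0.032)] [np.float64(-0.0001), np.float64(-0.0001), np.float64(0.0016)]
2.4 54 13.5 0.103 -> [np.float64(-0.016), np.float64(-0.025), np.float64(0.032)] [np.float64(-0.0001), np.float64(-0.0001), np.float64(0.0175)]
368.15909090909093 245.8409090909091 44
2.2 [372.26337512 244.92134773] [array([364.9, 251.9]), array([364.2, 262.2])]
2.25 [371.72664123 245.53744445] [array([363.4, 252.2]), array([362.8, 262.5])]
2.3 [371.14302173 246.13371592] [array([361.9, 252.5]), array([361.3, 262.8])]
2.35 [370.51389174 246.70852612] [array([360.4, 252.7]), array([359.8, 263. ])]
2.4 [369.84076179 247.26028782] [array([358.9, 252.9]), array([358.3, 263.2])]
360 361 236 263 [(np.int64(263), array([361])), (np.int64(262), array([361]))]
```

View pics/zs3.png

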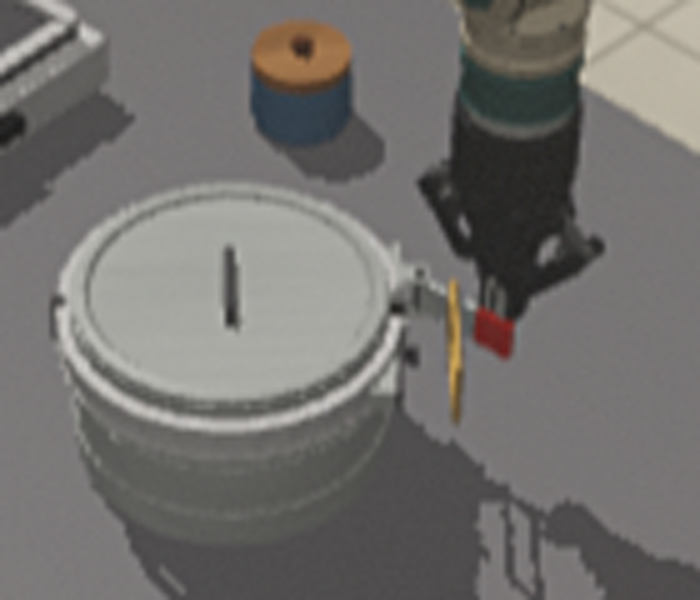

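Emit:
move_arm(steps=[[[0,-0.006,0],[0,0,0.005]],[[0,-0.012,0],[0,0,0.01]],[[0,-0.018,0],[0,0,0.015]],[[0,-0.018,0],[0,0,0.015]]])

```text
clock: 5.42
position: [0.626, -0.1002, 0.1063]
orientation: [-3.141, -0.0, 1.615]
wrist_force: [0.6, 1.1, -0.3]
width: -0.0003
```

```bash
python3 -c "
from r import *
now(); 
for th in(2.35,2.4): go(th,54,13.5,.103)"; python3 look.py s4
python3 - <<'E'
from meas import *
s=np.load('pics/s4.npz');m=mask(s['frame'],(0,150,80),(6,255,255),(345,220,400,270));ys,xs=np.nonzero(m);print(xs.mean(),ys.mean(),len(xs))
m=mask(s['frame'],(9,90,70),(30,255,255),(345,220,400,270));ys,xs=np.nonzero(m);
for y in range(ys.min(),ys.max()+1): print(y,xs[ys==y])
E
```

```text
clock 5.425 drum xy [ 13.1 164.9] z 0.1063 F drum [-1.27 -0.23 -0.3 ] ang th 2.136 r 54.4 yaw 1.615 w -0.0003
2.35 54 13.5 0.103 -> [np.float64(-0.008), np.float64(0.02), np.float64(0.033)] [np.float64(-0.0001), np.float64(-0.0), np.float64(-0.0134)]
2.4 54 13.5 0.103 -> [np.float64(-0.015), np.float64(-0.007), np.float64(0.033)] [np.float64(-0.0001), np.float64(-0.0), np.float64(0.0025)]
367.92857142857144 246.0952380952381 42
236 [360]
237 [360]
238 [360]
239 [360]
240 [359 360]
241 [359 360]
242 [359 360 361]
243 [359 360 361]
244 [359 360 361]
245 [359 360 361]
246 [359 360]
247 [359 360]
248 [359 360]
249 [359 360]
250 [359 360]
251 [359 360 361]
252 [359 360 361]
253 [359 360 361]
254 [359 360 361]
255 [359 360]
256 [359 360]
257 [360]
258 [360]
259 [360]
260 [360]
261 [360]
262 [360]
263 [360]
```

Emit:
move_arm(steps=[[[0,0.1,0],[0,0,0]],[[0,0.15,-0.3],[0,0,0]],[[0,0.15,-0.6],[0,0,0]],[[0,0.15,-0.6],[0,0,0]]])

```text
clock: 5.98
position: [0.6442, -0.1001, 0.1696]
orientation: [3.135, 0.002, 1.616]
wrist_force: [-0.1, -0.8, -0.3]
width: 0.0003
```

```bash
python3 -c "
from r import *
now(); y=np.deg2rad(139.6)
god(78,160,.165,y);god(78,160,.1215,y);print(bar(2.38,2.23),bar(2.38,1.93),bar(2.4,1.95))"
```

```text
clock 5.975 drum xy [  1.3 178.7] z 0.1696 F drum [ 0.66  0.45 -0.31] ang th 1.852 r 62.1 yaw 1.616 w 0.0003
(78, 160, 0.165) -> [np.float64(-0.434), np.float64(-0.66), np.float64(0.042)] [np.float64(0.0017), np.float64(0.0014), np.float64(-0.2613)]
(78, 160, 0.1215) -> [np.float64(-0.433), np.float64(-0.663), np.float64(0.477)] [np.float64(0.0017), np.float64(0.0014), np.float64(-0.2613)]
[ 76.77726148 125.76397726] [ 70.1706281  104.40652762] [ 70.52567986 104.02662074]
```

Emit:
move_arm(steps=[[[-0.2,-0.33,0],[0,0,-0.055]],[[-0.43,-0.66,0],[0,0,-0.11]],[[-0.43,-0.66,0.05],[0,0,-0.165]],[[-0.43,-0.66,0.15],[0,0,-0.22]],[[-0.43,-0.66,0.3],[0,0,-0.26]],[[-0.43,-0.66,0.45],[0,0,-0.26]],[[-0.43,-0.66,0.46],[0,0,-0.26]]])

```text
clock: 6.85
position: [0.5755, -0.1448, 0.118]
orientation: [-3.14, -0.004, 2.43]
wrist_force: [0.1, 0.7, 0.2]
width: -0.0
```

```bash
python3 -c "
from r import *
now(); y=np.deg2rad(139.6)
god(78,146,.1215,y);god(78,125,.1215,y)"; python3 look.py s5
```

```text
clock 6.85 drum xy [ 79.8 155.4] z 0.118 F drum [-0.57 -0.37  0.2 ] ang th 2.778 r 102.5 yaw 2.43 w -0.0
(78, 146, 0.1215) -> [np.float64(0.094), np.float64(0.017), np.float64(-0.035)] [np.float64(-0.0005), np.float64(-0.0013), np.float64(-0.0019)]
(78, 125, 0.1215) -> [np.float64(0.304), np.float64(0.016), np.float64(-0.034)] [np.float64(-0.0005), np.float64(-0.0013), np.float64(-0.0019)]
```

View pics/zs5.png

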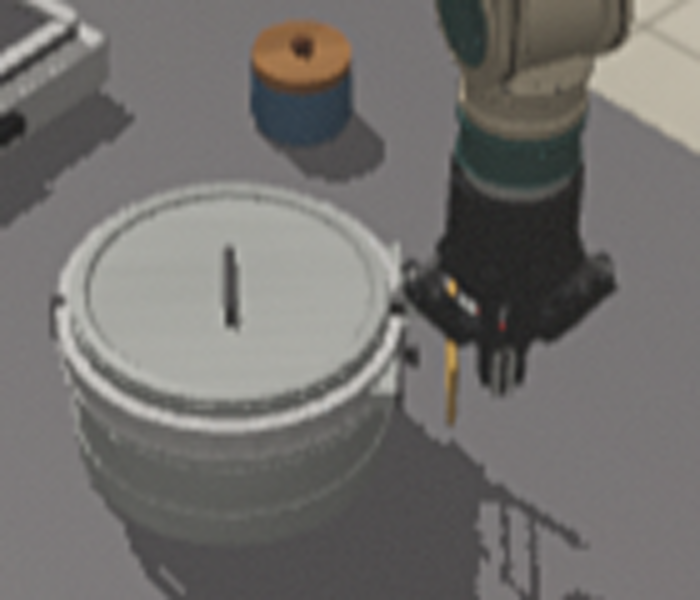

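Emit:
move_arm(steps=[[[0.03,0.015,-0.035],[0,0,0]],[[0.06,0.015,-0.035],[0,0,0]],[[0.09,0.015,-0.035],[0,0,0]],[[0.09,0.015,-0.035],[0,0,0]]])

```text
clock: 7.4
position: [0.5711, -0.1383, 0.1241]
orientation: [3.142, 0.0, 2.432]
wrist_force: [0.6, 0.2, 0.1]
width: -0.0002
```

Emit:
move_arm(steps=[[[0.02,0,0],[0,0,0]],[[0.04,0,0],[0,0,0]],[[0.06,0,0],[0,0,0]],[[0.08,0,0],[0,0,0]],[[0.08,0,0],[0,0,0]]])

```text
clock: 8.02
position: [0.565, -0.1331, 0.1238]
orientation: [-3.142, -0.0, 2.432]
wrist_force: [0.1, 0.1, 0.8]
width: 0.0003
```

```bash
python3 -c "
from r import *
now()"; python3 look.py s6
```

```text
clock 8.025 drum xy [ 77.7 139.8] z 0.1238 F drum [-0.12  0.04  0.76] ang th 2.923 r 96.0 yaw 2.432 w 0.0003
```

View pics/zs6.png

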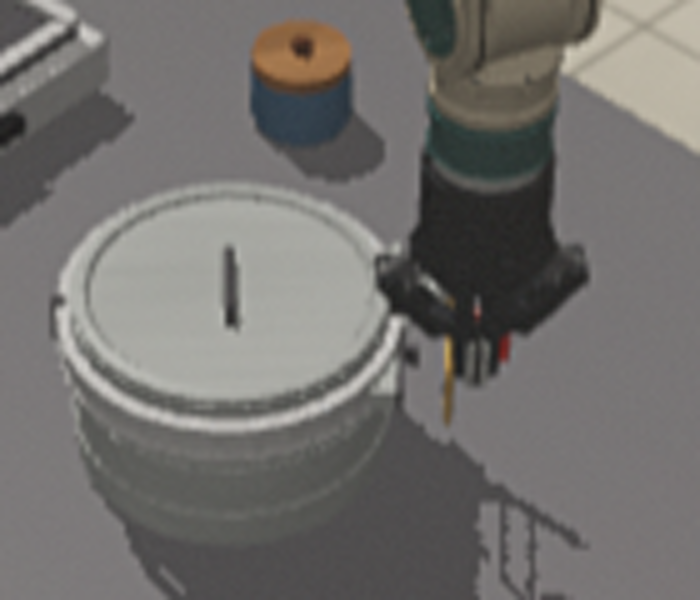

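Emit:
move_arm(steps=[[[0.02,0,0.01],[0,0,0]],[[0.04,0,0.02],[0,0,0]],[[0.06,0,0.02],[0,0,0]],[[0.08,0,0.02],[0,0,0]],[[0.1,0,0.02],[0,0,0]],[[0.1,0,0.02],[0,0,0]]])

```text
clock: 8.82
position: [0.5574, -0.1266, 0.1218]
orientation: [-3.142, -0.0, 2.432]
wrist_force: [-0.2, 0.2, 0.7]
width: -0.0002
```

```bash
python3 -c "
from r import *
now()"; python3 look.py s7
```

```text
clock 8.825 drum xy [ 77.7 129.8] z 0.1218 F drum [ 0.01 -0.3   0.74] ang th 3.027 r 94.3 yaw 2.432 w -0.0002
```

View pics/zs7.png

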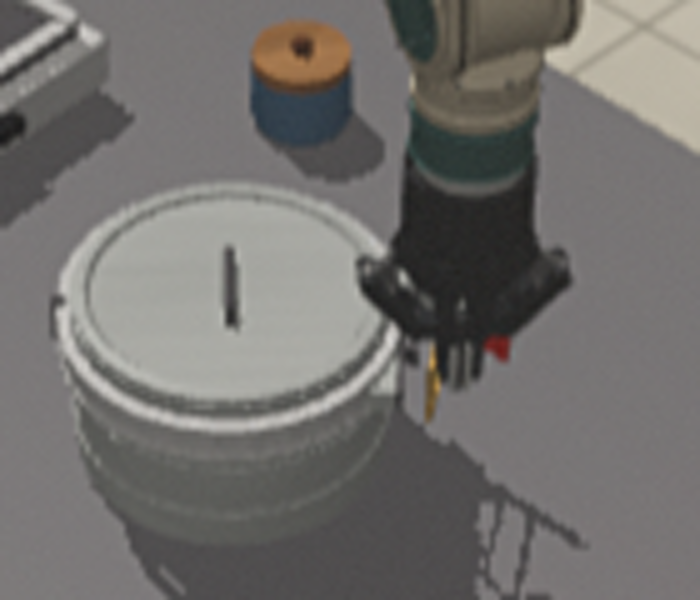

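```bash
cat > bar.py <<'E'
import sys
from meas import *
from plan import *
s=np.load('pics/%s.npz'%sys.argv[1]);m=mask(s['frame'],(9,90,70),(30,255,255),(335,220,400,275));ys,xs=np.nonzero(m)
w=ys>=ys.max()-5
for y in range(max(ys.max()-14,ys.min()),ys.max()+1): print(y,xs[ys==y],end=' ')
print()
for z in(.086,): 
    p=onz(s,xs[ys>=ys.max()-2].mean(),ys.max()+.5,z)
    print('bar bottom drum',w2d(p).round(1))
lp=sys.argv[2:]
th=float(lp[0]) if lp else 2.38
for l in np.arange(1.8,2.3,.05): b=bar(th,l); print(round(l,2),b.round(1),proj(s,np.r_[d2w(*b),.086]).round(1),proj(s,np.r_[d2w(*b),.130]).round(1))
E
python3 bar.py s7; python3 bar.py s4
```

```text
250 [356] 251 [356] 252 [356 357] 253 [356] 254 [356 357] 255 [356 357] 256 [355 356 357] 257 [356 357] 258 [356 357] 259 [355 356] 260 [355 356] 261 [355 356] 262 [355 356] 263 [355] 
bar bottom drum [ 77.8 114.9]
1.8 [65.4 95.9] [348.8 260.9] [349.2 250.6]
1.85 [67.4 99.1] [349.9 261.3] [350.3 251. ]
1.9 [ 69.2 102.4] [351.  261.7] [351.5 251.4]
1.95 [ 70.8 105.8] [352.2 262. ] [352.7 251.7]
2.0 [ 72.3 109.2] [353.4 262.3] [353.8 252. ]
2.05 [ 73.6 112.7] [354.5 262.6] [355.1 252.3]
2.1 [ 74.7 116.3] [355.8 262.8] [356.3 252.5]
2.15 [ 75.6 119.9] [357.  262.9] [357.5 252.6]
2.2 [ 76.4 123.6] [358.2 263. ] [358.8 252.8]
2.25 [ 77.  127.2] [359.4 263.1] [360.  252.8]
249 [359 360] 250 [359 360] 251 [359 360 361] 252 [359 360 361] 253 [359 360 361] 254 [359 360 361] 255 [359 360] 256 [359 360] 257 [360] 258 [360] 259 [360] 260 [360] 261 [360] 262 [360] 263 [360] 
bar bottom drum [ 78.7 128.8]
1.8 [65.4 95.9] [348.8 260.9] [349.2 250.6]
1.85 [67.4 99.1] [349.9 261.3] [350.3 251. ]
1.9 [ 69.2 102.4] [351.  261.7] [351.5 251.4]
1.95 [ 70.8 105.8] [352.2 262. ] [352.7 251.7]
2.0 [ 72.3 109.2] [353.4 262.3] [353.8 252. ]
2.05 [ 73.6 112.7] [354.5 262.6] [355.1 252.3]
2.1 [ 74.7 116.3] [355.8 262.8] [356.3 252.5]
2.15 [ 75.6 119.9] [357.  262.9] [357.5 252.6]
2.2 [ 76.4 123.6] [358.2 263. ] [358.8 252.8]
2.25 [ 77.  127.2] [359.4 263.1] [360.  252.8]
```

Emit:
move_arm(steps=[[[0.015,0,0],[0,0,0]],[[0.03,0,0],[0,0,0]],[[0.045,0,0],[0,0,0]],[[0.06,0,0],[0,0,0]],[[0.06,0,0],[0,0,0]]])

```text
clock: 9.5
position: [0.5529, -0.1227, 0.1218]
orientation: [-3.142, -0.0, 2.432]
wrist_force: [-0.8, -0.2, -0.6]
width: -0.0001
```

```bash
python3 -c "
from r import *
now()"; python3 look.py s8; python3 bar.py s8 | head -3
```

```text
clock 9.5 drum xy [ 77.6 123.8] z 0.1218 F drum [ 0.71 -0.46 -0.55] ang th 3.09 r 93.8 yaw 2.432 w -0.0001
249 [] 250 [] 251 [354] 252 [354] 253 [354] 254 [354] 255 [354] 256 [354 356] 257 [354 355 356] 258 [354 355] 259 [353 354 355] 260 [353 354] 261 [353 354] 262 [353 354] 263 [353] 
bar bottom drum [ 77.3 108.8]
1.8 [65.4 95.9] [348.8 260.9] [349.2 250.6]
```

Bar at y≈109 now; close to the plate, so finer steps.

Emit:
move_arm(steps=[[[0.007,0,0],[0,0,0]],[[0.014,0,0],[0,0,0]],[[0.014,0,0],[0,0,0]]])

```text
clock: 9.93
position: [0.5519, -0.1219, 0.1218]
orientation: [-3.142, -0.0, 2.432]
wrist_force: [0.4, -0.4, -0.9]
width: 0.0002
```

Emit:
move_arm(steps=[[[0.005,0,0],[0,0,0]],[[0.01,0,0],[0,0,0]],[[0.01,0,0],[0,0,0]]])

```text
clock: 10.3
position: [0.5512, -0.1213, 0.1218]
orientation: [-3.142, 0.0, 2.432]
wrist_force: [-0.5, 0.1, -0.3]
width: -0.0002
```

Emit:
move_arm(steps=[[[0.005,0,0],[0,0,0]],[[0.01,0,0],[0,0,0]],[[0.01,0,0],[0,0,0]]])

```text
clock: 10.68
position: [0.5504, -0.1206, 0.1218]
orientation: [3.142, -0.0, 2.432]
wrist_force: [0.2, 0.3, 0.6]
width: 0.0002
```

```bash
python3 -c "
from r import *
now()"; python3 look.py s9; python3 bar.py s9 | head -3
```

```text
clock 10.675 drum xy [ 77.6 120.5] z 0.1218 F drum [-0.4  -0.05  0.6 ] ang th 3.125 r 93.6 yaw 2.432 w 0.0002
249 [] 250 [] 251 [353] 252 [352 353] 253 [353] 254 [353] 255 [352 353] 256 [352 353 355] 257 [353 354 355] 258 [353 354] 259 [353 354] 260 [352 353] 261 [352 353] 262 [352 353] 263 [352] 
bar bottom drum [ 77.1 105.8]
1.8 [65.4 95.9] [348.8 260.9] [349.2 250.6]
```

View pics/zs9.png

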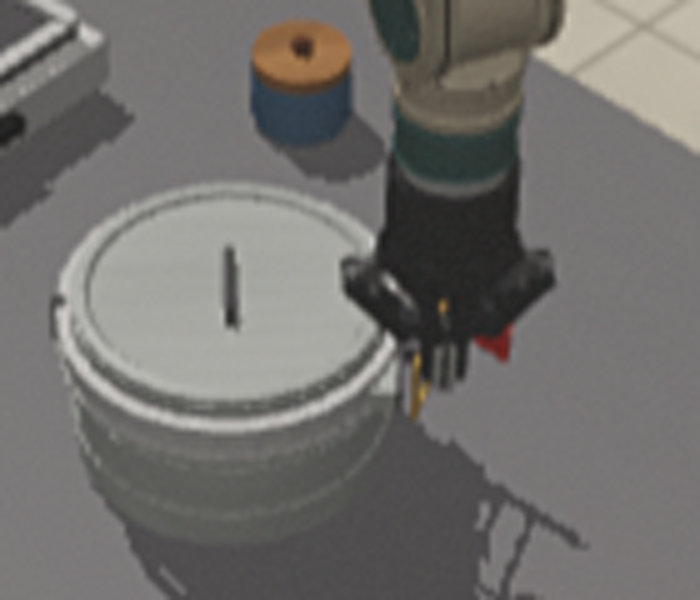

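Emit:
move_arm(steps=[[[0.004,0,0],[0,0,0]],[[0.008,0,0],[0,0,0]],[[0.008,0,0],[0,0,0]]])

```text
clock: 11.1
position: [0.5498, -0.1201, 0.1218]
orientation: [-3.142, -0.0, 2.432]
wrist_force: [0.2, 0.2, -0.2]
width: 0.0001
```

```bash
python3 -c "
from r import *
now()"
```

```text
clock 11.1 drum xy [ 77.6 119.7] z 0.1218 F drum [-0.28  0.03 -0.24] ang th 3.134 r 93.6 yaw 2.432 w 0.0001
```

Emit:
move_arm(steps=[[[0.004,0,0],[0,0,0]],[[0.008,0,0],[0,0,0]],[[0.008,0,0],[0,0,0]]])

```text
clock: 11.48
position: [0.5492, -0.1196, 0.1218]
orientation: [-3.142, -0.0, 2.432]
wrist_force: [-1.1, 0.7, 0.5]
width: 0.0001
```

```bash
python3 -c "
from r import *
now()"
```

```text
clock 11.475 drum xy [ 77.6 119. ] z 0.1218 F drum [ 0.2  -1.29  0.52] ang th 3.142 r 93.6 yaw 2.432 w 0.0001
```

Emit:
move_arm(steps=[[[0.004,0,0],[0,0,0]],[[0.008,0,0],[0,0,0]],[[0.008,0,0],[0,0,0]]])

```text
clock: 11.85
position: [0.5486, -0.1191, 0.1218]
orientation: [3.142, -0.0, 2.432]
wrist_force: [-0.4, -0.2, -0.9]
width: -0.0
```

```bash
python3 -c "
from r import *
now()"; python3 look.py s10; python3 bar.py s10 | head -3
```

```text
clock 11.85 drum xy [ 77.6 118.2] z 0.1218 F drum [ 0.38 -0.19 -0.93] ang th 3.151 r 93.6 yaw 2.432 w -0.0
249 [] 250 [] 251 [352] 252 [352] 253 [352] 254 [352] 255 [352] 256 [352 354] 257 [352 354] 258 [352 353 354] 259 [351 352 353] 260 [351 352 353] 261 [351 352] 262 [351 352] 263 [351] 
bar bottom drum [ 76.9 102.7]
1.8 [65.4 95.9] [348.8 260.9] [349.2 250.6]
```

View pics/zs10.png

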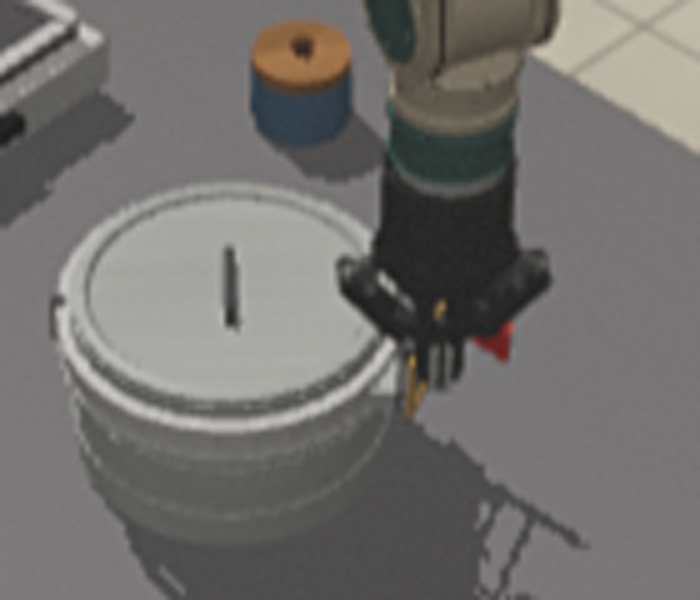

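Emit:
move_arm(steps=[[[0.004,0,0],[0,0,0]],[[0.008,0,0],[0,0,0]],[[0.008,0,0],[0,0,0]]])

```text
clock: 12.28
position: [0.548, -0.1185, 0.1218]
orientation: [-3.142, -0.0, 2.432]
wrist_force: [0.5, 0.5, 0.1]
width: 0.0001
```

Emit:
move_arm(steps=[[[0.004,0,0],[0,0,0]],[[0.006,0,0],[0,0,0]],[[0.006,0,0],[0,0,0]]])

```text
clock: 12.65
position: [0.5475, -0.1181, 0.1218]
orientation: [-3.142, -0.0, 2.432]
wrist_force: [-0.2, -0.6, -0.1]
width: -0.0001
```

```bash
python3 -c "
from r import *
now()"; python3 look.py s11; python3 bar.py s11 | head -3
```

```text
clock 12.65 drum xy [ 77.6 116.8] z 0.1218 F drum [ 0.57  0.26 -0.08] ang th 3.165 r 93.6 yaw 2.432 w -0.0001
249 [] 250 [] 251 [352] 252 [351 352] 253 [351 352] 254 [351 352] 255 [351 352] 256 [351 352 354] 257 [351 352 354] 258 [351 352 353] 259 [351 352 353] 260 [351 352] 261 [351 352] 262 [351] 263 [351] 
bar bottom drum [ 76.9 102.3]
1.8 [65.4 95.9] [348.8 260.9] [349.2 250.6]
```

Emit:
move_arm(steps=[[[0.003,0,0],[0,0,0]],[[0.006,0,0],[0,0,0]],[[0.006,0,0],[0,0,0]]])

```text
clock: 13.08
position: [0.5471, -0.1178, 0.1218]
orientation: [-3.142, 0.0, 2.432]
wrist_force: [0.0, 0.5, -0.5]
width: 0.0002
```

Emit:
move_arm(steps=[[[0.003,0,0],[0,0,0]],[[0.006,0,0],[0,0,0]],[[0.006,0,0],[0,0,0]]])

```text
clock: 13.45
position: [0.5466, -0.1174, 0.1218]
orientation: [-3.142, -0.0, 2.432]
wrist_force: [0.7, -0.6, -0.6]
width: -0.0002
```

```bash
python3 -c "
from r import *
now()"; python3 look.py s12; python3 bar.py s12 | head -3
```

```text
clock 13.45 drum xy [ 77.6 115.6] z 0.1218 F drum [ 0.07  0.91 -0.64] ang th 3.178 r 93.7 yaw 2.432 w -0.0002
248 [] 249 [] 250 [] 251 [351] 252 [351] 253 [351] 254 [351] 255 [351] 256 [351] 257 [351 353 354] 258 [351 352 353] 259 [351 352 353] 260 [351 352] 261 [351] 262 [351] 
bar bottom drum [ 72.7 102.7]
1.8 [65.4 95.9] [348.8 260.9] [349.2 250.6]
```

View pics/zs12.png

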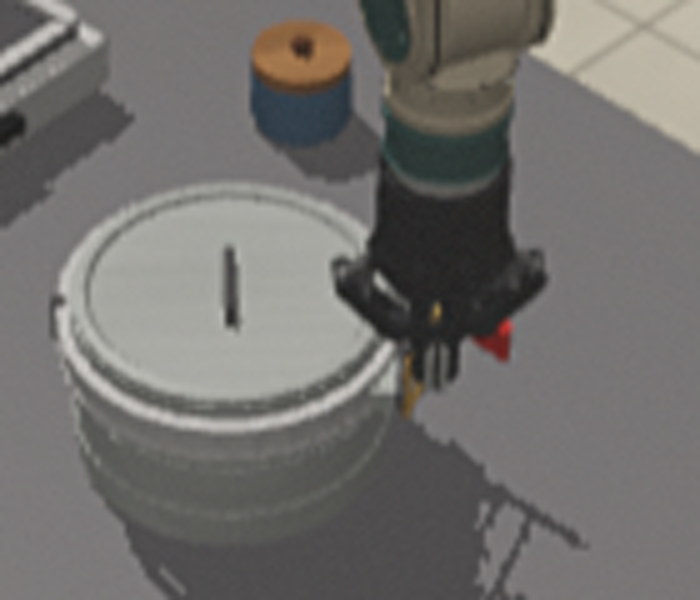

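Emit:
move_arm(steps=[[[0.003,0,0],[0,0,0]],[[0.006,0,0],[0,0,0]],[[0.006,0,0],[0,0,0]]])

```text
clock: 13.88
position: [0.5461, -0.117, 0.1218]
orientation: [-3.142, -0.0, 2.432]
wrist_force: [-0.7, -0.4, 0.2]
width: -0.0
```

```bash
python3 -c "
from r import *
now()"
```

```text
clock 13.875 drum xy [ 77.6 114.9] z 0.1218 F drum [ 0.8  -0.29  0.25] ang th 3.185 r 93.7 yaw 2.432 w -0.0
```

Emit:
move_arm(steps=[[[0.002,0,0],[0,0,0]],[[0.004,0,0],[0,0,0]],[[0.004,0,0],[0,0,0]]])

```text
clock: 14.25
position: [0.5459, -0.1167, 0.1219]
orientation: [3.142, 0.0, 2.432]
wrist_force: [-0.1, -1.0, 0.6]
width: 0.0
```

```bash
python3 -c "
from r import *
now()"
```

```text
clock 14.25 drum xy [ 77.6 114.6] z 0.1219 F drum [0.8  0.59 0.57] ang th 3.188 r 93.7 yaw 2.432 w 0.0
```

```bash
python3 look.py s13; python3 bar.py s13 | head -3
python3 - <<'E'
import cv2
ims=[cv2.imread('pics/%s.png'%f)[225:270,335:385] for f in('s10','s12','s13')]
cv2.imwrite('pics/cmp.png',cv2.resize(cv2.hconcat(ims),None,fx=5.3,fy=8,interpolation=cv2.INTER_CUBIC))
E
```

```text
248 [] 249 [] 250 [] 251 [351] 252 [351] 253 [351] 254 [351] 255 [351] 256 [351] 257 [351 353] 258 [351 352 353] 259 [351 352] 260 [351 352] 261 [350 351] 262 [351] 
bar bottom drum [ 72.6 101.9]
1.8 [65.4 95.9] [348.8 260.9] [349.2 250.6]
```

View pics/cmp.png

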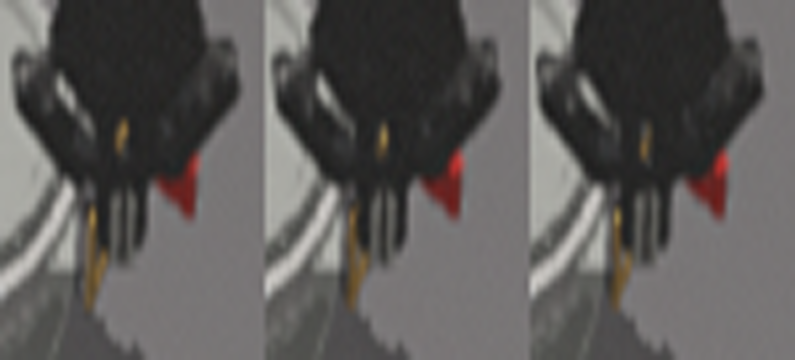

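Emit:
move_arm(steps=[[[0.003,0,0],[0,0,0]],[[0.006,0,0],[0,0,0]],[[0.006,0,0],[0,0,0]]])

```text
clock: 14.68
position: [0.5455, -0.1164, 0.1219]
orientation: [-3.142, 0.0, 2.432]
wrist_force: [0.5, -0.4, -0.0]
width: -0.0001
```

```bash
python3 -c "
from r import *
now()"
```

```text
clock 14.675 drum xy [ 77.6 114.1] z 0.1219 F drum [-0.04  0.65 -0.05] ang th 3.193 r 93.7 yaw 2.432 w -0.0001
```

Emit:
move_arm(steps=[[[0.003,0,0],[0,0,0]],[[0.006,0,0],[0,0,0]],[[0.006,0,0],[0,0,0]]])

```text
clock: 15.05
position: [0.5451, -0.1162, 0.1219]
orientation: [-3.141, 0.001, 2.432]
wrist_force: [0.6, -1.7, -0.0]
width: 0.0003
```

```bash
python3 -c "
from r import *
now()"
```

```text
clock 15.05 drum xy [ 77.7 113.6] z 0.1219 F drum [ 0.89  1.52 -0.01] ang th 3.199 r 93.8 yaw 2.432 w 0.0003
```

Emit:
move_arm(steps=[[[0.003,0,0],[0,0,0]],[[0.006,0,0],[0,0,0]],[[0.006,0,0],[0,0,0]]])

```text
clock: 15.42
position: [0.5444, -0.1158, 0.1218]
orientation: [-3.141, 0.0, 2.432]
wrist_force: [0.7, -1.7, 0.1]
width: 0.0002
```

```bash
python3 -c "
from r import *
now()";python3 look.py s14; python3 bar.py s14 | head -3
```

```text
clock 15.425 drum xy [ 77.9 112.9] z 0.1218 F drum [0.84 1.66 0.07] ang th 3.207 r 94.1 yaw 2.432 w 0.0002
248 [] 249 [] 250 [] 251 [] 252 [351] 253 [351] 254 [] 255 [351] 256 [351] 257 [351 353] 258 [351 352 353] 259 [351 352] 260 [351 352] 261 [350 351] 262 [350 351] 
bar bottom drum [ 72.6 101.4]
1.8 [65.4 95.9] [348.8 260.9] [349.2 250.6]
```

View pics/zs14.png

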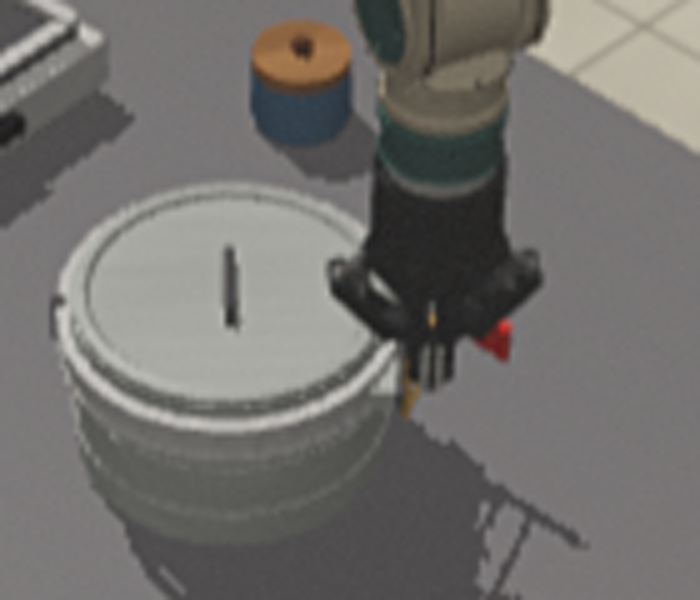

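Emit:
move_arm(steps=[[[-0.08,0,0],[0,0,0]],[[-0.1,-0.08,0],[0,0,0]],[[-0.1,-0.18,0],[0,0,0]],[[0.0,-0.18,0],[0,0,0]],[[0.06,-0.18,0],[0,0,0]],[[0.06,-0.18,0],[0,0,0]]])

```text
clock: 16.23
position: [0.5275, -0.1246, 0.1218]
orientation: [3.142, -0.001, 2.433]
wrist_force: [0.4, 0.2, 1.7]
width: 0.0002
```

```bash
python3 -c "
from r import *
now()";python3 look.py s15; python3 bar.py s15 | head -3
```

```text
clock 16.225 drum xy [ 95.5 105.7] z 0.1218 F drum [-0.41  0.16  1.65] ang th 3.26 r 112.3 yaw 2.433 w 0.0002
248 [353 354] 249 [354] 250 [] 251 [] 252 [] 253 [] 254 [] 255 [] 256 [] 257 [] 258 [] 259 [] 260 [] 261 [351] 262 [351] 
bar bottom drum [ 72.6 101.9]
1.8 [65.4 95.9] [348.8 260.9] [349.2 250.6]
```

View pics/zs15.png

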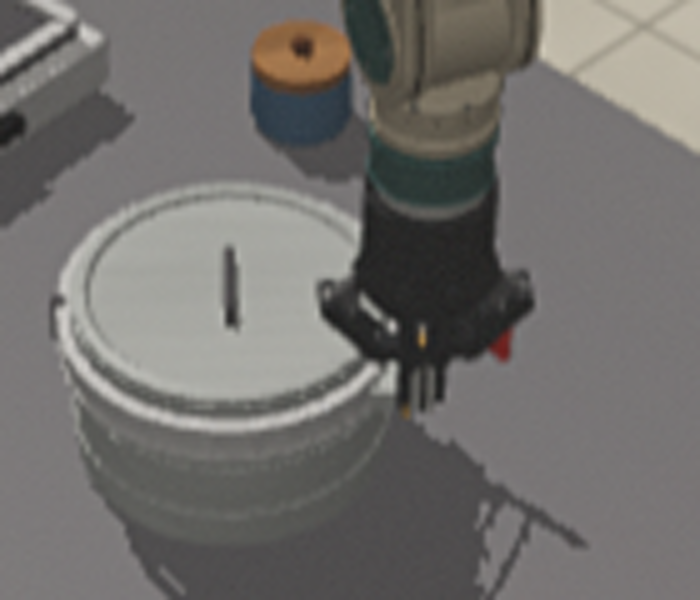

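Emit:
move_arm(steps=[[[0,0.04,0],[0,0,0]],[[0,0.08,0],[0,0,0]],[[0,0.1,0],[0,0,0]],[[0,0.12,0],[0,0,0]],[[0,0.135,0],[0,0,0]],[[0,0.15,0],[0,0,0]],[[0,0.15,0],[0,0,0]]])

```text
clock: 17.15
position: [0.538, -0.114, 0.1218]
orientation: [-3.141, 0.0, 2.432]
wrist_force: [-1.0, -0.8, 0.2]
width: -0.0002
```

```bash
python3 -c "
from r import *
now()";python3 look.py s16; python3 bar.py s16 | head -3
```

```text
clock 17.15 drum xy [ 80.6 106.9] z 0.1218 F drum [ 1.27 -0.26  0.18] ang th 3.267 r 97.4 yaw 2.432 w -0.0002
258 [351] 259 [351 352] 260 [350 351 352] 261 [350 351] 262 [351] 
bar bottom drum [ 72.6 101.4]
1.8 [65.4 95.9] [348.8 260.9] [349.2 250.6]
```

View pics/zs16.png

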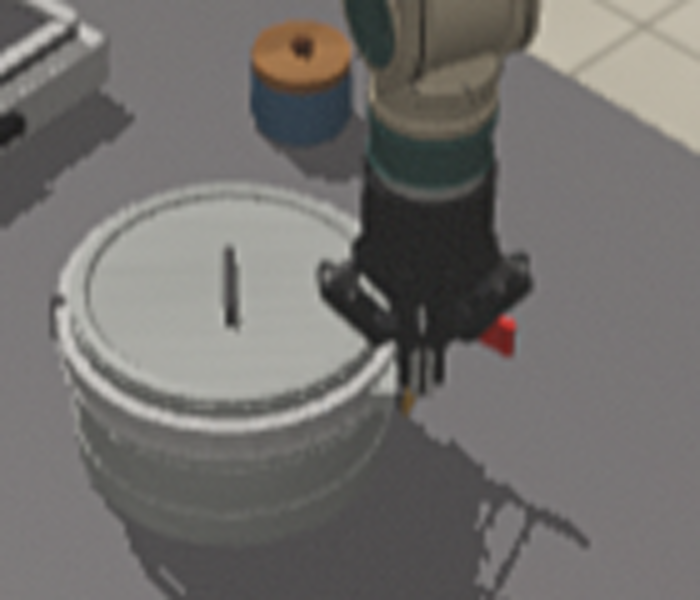

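Emit:
move_arm(steps=[[[0,0.007,0],[0,0,0]],[[0,0.014,0],[0,0,0]],[[0,0.02,0],[0,0,0]],[[0,0.02,0],[0,0,0]]])

```text
clock: 17.7
position: [0.5395, -0.1125, 0.1219]
orientation: [-3.142, 0.0, 2.432]
wrist_force: [0.0, -0.8, -0.5]
width: 0.0001
```

```bash
python3 -c "
from r import *
now()";python3 look.py s17; python3 bar.py s17 | head -3
```

```text
clock 17.7 drum xy [ 78.5 107. ] z 0.1219 F drum [ 0.6   0.52 -0.46] ang th 3.268 r 95.3 yaw 2.432 w 0.0001
257 [351] 258 [351] 259 [351 352] 260 [351] 261 [350 351] 
bar bottom drum [ 68.4 102.4]
1.8 [65.4 95.9] [348.8 260.9] [349.2 250.6]
```

View pics/zs17.png

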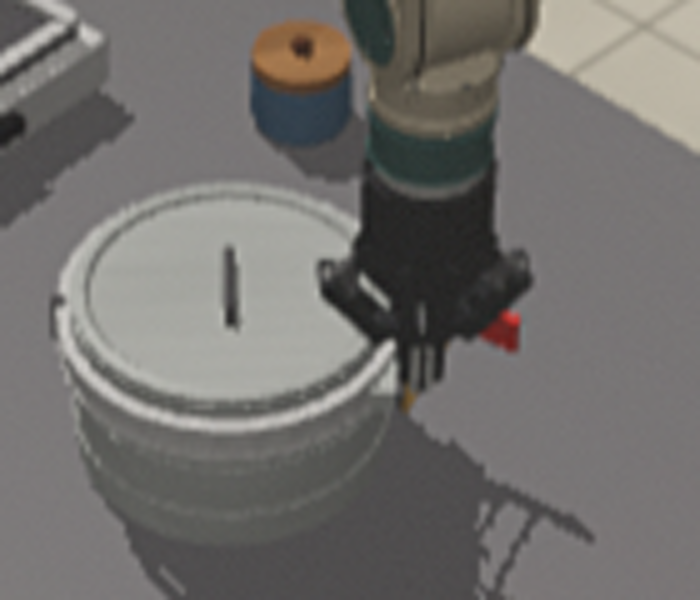

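Emit:
move_arm(steps=[[[0,0.005,0],[0,0,0]],[[0,0.01,0],[0,0,0]]])

```text
clock: 18.0
position: [0.5401, -0.1118, 0.1219]
orientation: [-3.141, 0.0, 2.432]
wrist_force: [-0.3, -2.8, -0.1]
width: 0.0001
```

Emit:
move_arm(steps=[[[0,0.005,0],[0,0,0]],[[0,0.01,0],[0,0,0]]])

```text
clock: 18.25
position: [0.5407, -0.111, 0.1219]
orientation: [-3.141, 0.0, 2.432]
wrist_force: [-0.2, -2.8, 0.0]
width: -0.0001
```

```bash
python3 -c "
from r import *
now()"
```

```text
clock 18.25 drum xy [ 76.6 106.9] z 0.1219 F drum [2.24 1.64 0.03] ang th 3.271 r 93.4 yaw 2.432 w -0.0001
```

```bash
python3 look.py s18; python3 bar.py s18 | head -3
```

```text
247 [359] 248 [359] 249 [] 250 [] 251 [] 252 [] 253 [] 254 [] 255 [] 256 [] 257 [351] 258 [351 352] 259 [351 352] 260 [351] 261 [350] 
bar bottom drum [ 68.4 102.4]
1.8 [65.4 95.9] [348.8 260.9] [349.2 250.6]
```

Emit:
move_arm(steps=[[[0,0.003,0],[0,0,0]],[[0,0.006,0],[0,0,0]]])

```text
clock: 18.55
position: [0.541, -0.1105, 0.1218]
orientation: [-3.142, 0.0, 2.432]
wrist_force: [0.1, -2.2, -0.4]
width: -0.0001
```

```bash
python3 -c "
from r import *
now()"
```

```text
clock 18.55 drum xy [ 76.  106.8] z 0.1218 F drum [ 1.55  1.51 -0.35] ang th 3.273 r 92.8 yaw 2.432 w -0.0001
```

View pics/zs18.png

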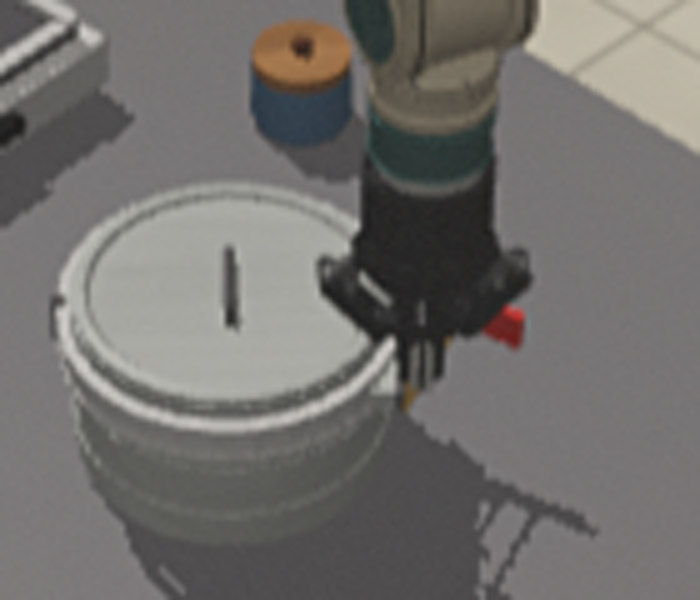

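Emit:
move_arm(steps=[[[0,0.004,0],[0,0,0]],[[0,0.008,0],[0,0,0]]])

```text
clock: 18.8
position: [0.5415, -0.1097, 0.1218]
orientation: [3.141, -0.0, 2.432]
wrist_force: [-1.1, -2.2, -0.1]
width: 0.0
```

Emit:
move_arm(steps=[[[0,0.004,0],[0,0,0]],[[0,0.008,0],[0,0,0]]])

```text
clock: 19.05
position: [0.542, -0.109, 0.1218]
orientation: [3.141, -0.0, 2.432]
wrist_force: [-0.8, -1.9, -0.4]
width: 0.0003
```

Emit:
move_arm(steps=[[[0,0.004,0],[0,0,0]],[[0,0.008,0],[0,0,0]]])

```text
clock: 19.3
position: [0.5425, -0.1085, 0.1218]
orientation: [3.142, -0.0, 2.432]
wrist_force: [-0.1, -2.1, -0.0]
width: 0.0001
```

Emit:
move_arm(steps=[[[0,0.004,0],[0,0,0]],[[0,0.008,0],[0,0,0]]])

```text
clock: 19.55
position: [0.5431, -0.1079, 0.1218]
orientation: [3.142, -0.0, 2.432]
wrist_force: [-0.5, -1.1, 0.6]
width: -0.0005
```

```bash
python3 -c "
from r import *
now()";python3 look.py s19; python3 bar.py s19 | head -3
```

```text
clock 19.55 drum xy [ 72.7 106.8] z 0.1218 F drum [1.17 0.3  0.59] ang th 3.278 r 89.6 yaw 2.432 w -0.0005
246 [360] 247 [359] 248 [358 359] 249 [] 250 [] 251 [] 252 [] 253 [] 254 [] 255 [] 256 [] 257 [351 352] 258 [351 352] 259 [351] 
bar bottom drum [ 59.9 104.5]
1.8 [65.4 95.9] [348.8 260.9] [349.2 250.6]
```

View pics/zs19.png

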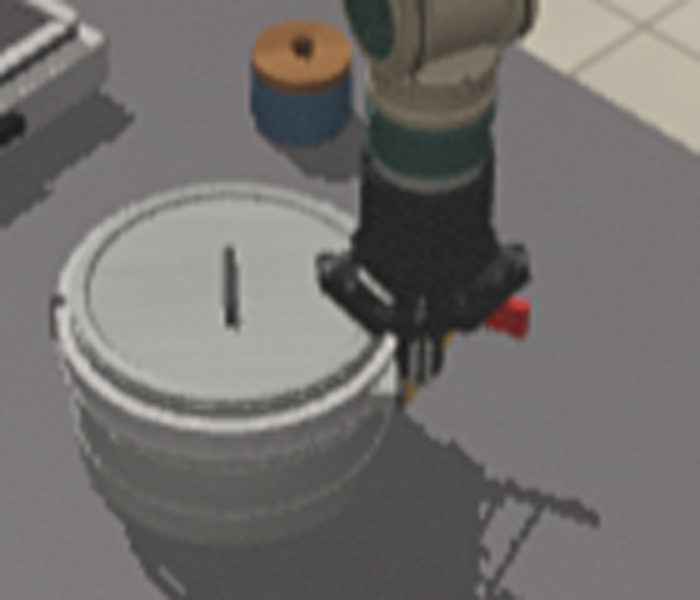

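Emit:
move_arm(steps=[[[0,0.004,0],[0,0,0]],[[0,0.008,0],[0,0,0]]])

```text
clock: 19.85
position: [0.5436, -0.1074, 0.1218]
orientation: [-3.142, 0.0, 2.432]
wrist_force: [-0.5, -1.2, -0.2]
width: -0.0
```

Emit:
move_arm(steps=[[[0,0.004,0],[0,0,0]],[[0,0.008,0],[0,0,0]]])

```text
clock: 20.1
position: [0.5442, -0.1068, 0.1219]
orientation: [-3.141, 0.0, 2.432]
wrist_force: [-1.0, -2.1, -0.5]
width: -0.0005
```

Emit:
move_arm(steps=[[[0,0.004,0],[0,0,0]],[[0,0.008,0],[0,0,0]]])

```text
clock: 20.35
position: [0.5447, -0.1063, 0.1218]
orientation: [-3.141, 0.0, 2.432]
wrist_force: [-0.4, -1.3, -0.3]
width: 0.0002
```

Emit:
move_arm(steps=[[[0,0.004,0],[0,0,0]],[[0,0.008,0],[0,0,0]]])

```text
clock: 20.6
position: [0.5452, -0.1055, 0.1218]
orientation: [3.142, -0.0, 2.432]
wrist_force: [-0.2, -2.1, 0.1]
width: -0.0001
```

```bash
python3 -c "
from r import *
now()"
```

```text
clock 20.6 drum xy [ 69.5 106.8] z 0.1218 F drum [1.7  1.21 0.14] ang th 3.284 r 86.4 yaw 2.432 w -0.0001
```

Emit:
move_arm(steps=[[[0,0.004,0],[0,0,0]],[[0,0.008,0],[0,0,0]]])

```text
clock: 20.85
position: [0.5457, -0.1049, 0.1218]
orientation: [-3.142, 0.0, 2.432]
wrist_force: [-0.4, -2.3, 0.1]
width: 0.0003
```

Emit:
move_arm(steps=[[[0,0.004,0],[0,0,0]],[[0,0.008,0],[0,0,0]]])

```text
clock: 21.1
position: [0.5462, -0.1044, 0.1218]
orientation: [-3.142, 0.0, 2.432]
wrist_force: [-0.5, -1.6, -0.2]
width: 0.0001
```

```bash
python3 -c "
from r import *
now()"
```

```text
clock 21.1 drum xy [ 67.9 106.9] z 0.1218 F drum [ 1.55  0.6  -0.24] ang th 3.285 r 84.8 yaw 2.432 w 0.0001
```

Emit:
move_arm(steps=[[[0,0.004,0],[0,0,0]],[[0,0.008,0],[0,0,0]]])

```text
clock: 21.35
position: [0.5468, -0.1038, 0.1218]
orientation: [-3.142, 0.0, 2.432]
wrist_force: [-0.5, -1.7, -0.1]
width: -0.0002
```

Emit:
move_arm(steps=[[[0,0.004,0],[0,0,0]],[[0,0.008,0],[0,0,0]]])

```text
clock: 21.6
position: [0.5472, -0.103, 0.1218]
orientation: [3.141, -0.0, 2.432]
wrist_force: [-0.9, -2.2, -0.4]
width: 0.0
```

```bash
python3 -c "
from r import *
now()";python3 look.py s20; python3 bar.py s20 | head -3
```

```text
clock 21.6 drum xy [ 66.3 106.7] z 0.1218 F drum [ 2.31  0.74 -0.37] ang th 3.29 r 83.2 yaw 2.432 w 0.0
245 [359 360] 246 [359 360] 247 [358 359] 248 [358] 249 [] 250 [] 251 [] 252 [] 253 [] 254 [] 255 [353] 256 [351 352] 257 [351] 258 [351] 
bar bottom drum [ 55.6 104.4]
1.8 [65.4 95.9] [348.8 260.9] [349.2 250.6]
```

View pics/zs20.png

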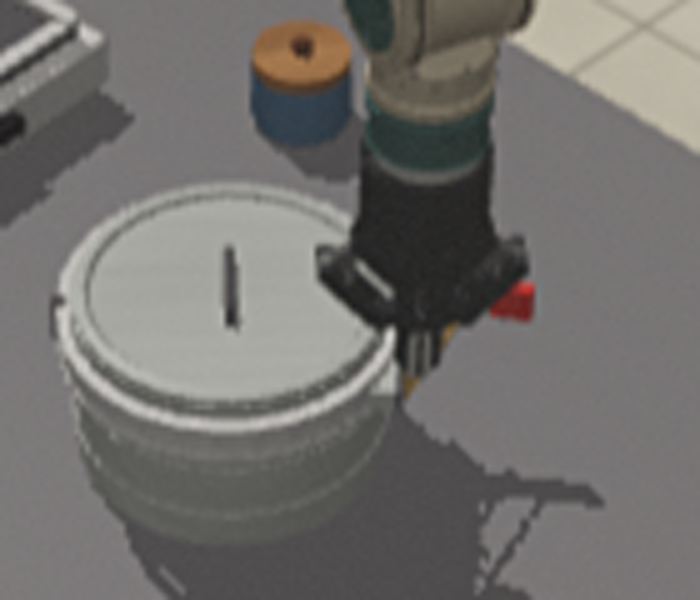

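Emit:
move_arm(steps=[[[0,-0.015,0],[0,0,0]],[[-0.04,-0.015,0],[0,0,0]],[[-0.04,-0.006,0],[0,0,0]],[[-0.04,0.0,0],[0,0,0]]])

```text
clock: 22.15
position: [0.5504, -0.1056, 0.1218]
orientation: [3.141, -0.0, 2.432]
wrist_force: [0.3, 0.6, 0.3]
width: 0.0001
```

Emit:
move_arm(steps=[[[0,0.004,0],[0,0,0]],[[0,0.008,0],[0,0,0]]])

```text
clock: 22.4
position: [0.5507, -0.1051, 0.1218]
orientation: [-3.141, -0.0, 2.432]
wrist_force: [-0.5, -0.2, 0.2]
width: 0.0001
```

```bash
python3 -c "
from r import *
now()"
```

```text
clock 22.4 drum xy [ 65.6 110.8] z 0.1218 F drum [ 0.45 -0.29  0.19] ang th 3.242 r 82.0 yaw 2.432 w 0.0001
```

Emit:
move_arm(steps=[[[0,0.004,0],[0,0,0]],[[0,0.008,0],[0,0,0]]])

```text
clock: 22.65
position: [0.5512, -0.1047, 0.1218]
orientation: [-3.141, 0.0, 2.432]
wrist_force: [0.7, -1.3, -0.5]
width: -0.0005
```

Emit:
move_arm(steps=[[[0,0.004,0],[0,0,0]],[[0,0.008,0],[0,0,0]]])

```text
clock: 22.9
position: [0.5518, -0.104, 0.1218]
orientation: [-3.141, 0.0, 2.432]
wrist_force: [-1.2, -1.7, -0.9]
width: 0.0003
```

```bash
python3 -c "
from r import *
now()"
```

```text
clock 22.9 drum xy [ 64.1 110.9] z 0.1218 F drum [ 2.06  0.23 -0.93] ang th 3.242 r 80.5 yaw 2.432 w 0.0003
```

Emit:
move_arm(steps=[[[0,0.004,0],[0,0,0]],[[0,0.008,0],[0,0,0]]])

```text
clock: 23.15
position: [0.5524, -0.1034, 0.1218]
orientation: [-3.141, 0.0, 2.432]
wrist_force: [-0.4, -2.3, 0.1]
width: -0.0002
```

Emit:
move_arm(steps=[[[0,0.004,0],[0,0,0]],[[0,0.008,0],[0,0,0]]])

```text
clock: 23.4
position: [0.553, -0.1028, 0.1218]
orientation: [-3.141, 0.0, 2.432]
wrist_force: [1.0, -2.2, -1.0]
width: 0.0
```

```bash
python3 -c "
from r import *
now()"
```

```text
clock 23.4 drum xy [ 62.4 111. ] z 0.1218 F drum [ 1.02  2.22 -1.01] ang th 3.244 r 78.8 yaw 2.432 w 0.0
```

Emit:
move_arm(steps=[[[0,0.004,0],[0,0,0]],[[0,0.008,0],[0,0,0]]])

```text
clock: 23.65
position: [0.5535, -0.1022, 0.1219]
orientation: [-3.141, 0.0, 2.432]
wrist_force: [0.1, -1.5, -0.6]
width: -0.0002
```

Emit:
move_arm(steps=[[[0,0.004,0],[0,0,0]],[[0,0.008,0],[0,0,0]]])

```text
clock: 23.9
position: [0.554, -0.1016, 0.1219]
orientation: [-3.141, 0.0, 2.432]
wrist_force: [-0.7, -2.4, 0.2]
width: -0.0003
```

```bash
python3 -c "
from r import *
now()";python3 look.py s21; python3 bar.py s21 | head -3
```

```text
clock 23.9 drum xy [ 60.8 111. ] z 0.1219 F drum [2.26 1.06 0.23] ang th 3.245 r 77.2 yaw 2.432 w -0.0003
244 [360] 245 [360] 246 [] 247 [] 248 [] 249 [] 250 [] 251 [] 252 [] 253 [351] 254 [351] 255 [351 352] 256 [351] 257 [351] 
bar bottom drum [ 51.3 104.9]
1.8 [65.4 95.9] [348.8 260.9] [349.2 250.6]
```

View pics/zs21.png

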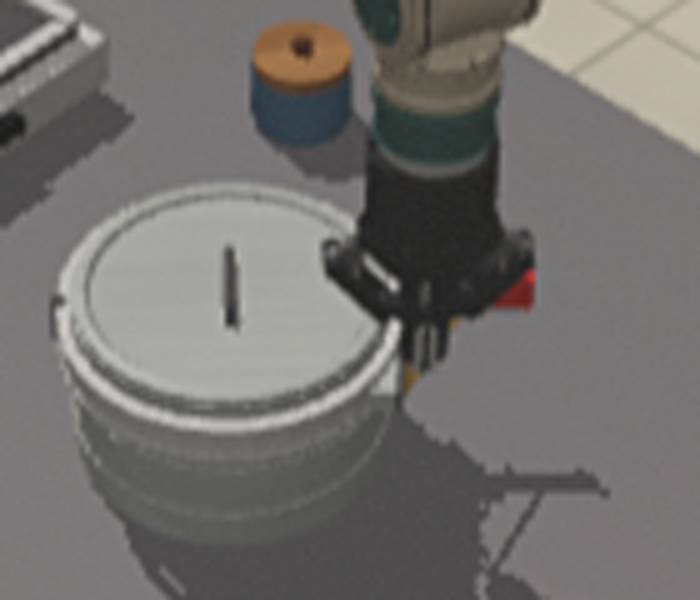

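Emit:
move_arm(steps=[[[0,0.004,0],[0,0,0]],[[0,0.008,0],[0,0,0]]])

```text
clock: 24.2
position: [0.5546, -0.101, 0.1219]
orientation: [-3.141, 0.0, 2.432]
wrist_force: [-0.8, -2.9, -0.6]
width: 0.0
```

Emit:
move_arm(steps=[[[0,0.004,0],[0,0,0]],[[0,0.008,0],[0,0,0]]])

```text
clock: 24.45
position: [0.5551, -0.1004, 0.1219]
orientation: [-3.141, 0.0, 2.432]
wrist_force: [0.0, -3.1, 0.7]
width: 0.0005
```

```bash
python3 -c "
from r import *
now()"
```

```text
clock 24.45 drum xy [ 59.2 111. ] z 0.1219 F drum [2.31 2.03 0.66] ang th 3.247 r 75.7 yaw 2.432 w 0.0005
```

Emit:
move_arm(steps=[[[0,0.003,0],[0,0,0]],[[0,0.006,0],[0,0,0]]])

```text
clock: 24.7
position: [0.5555, -0.1, 0.1219]
orientation: [-3.141, 0.0, 2.432]
wrist_force: [-0.0, -4.1, -0.8]
width: 0.0001
```

```bash
python3 -c "
from r import *
now()"
```

```text
clock 24.7 drum xy [ 58.6 111.1] z 0.1219 F drum [ 3.11  2.59 -0.83] ang th 3.247 r 75.0 yaw 2.432 w 0.0001
```

Emit:
move_arm(steps=[[[0,0.003,0],[0,0,0]],[[0,0.006,0],[0,0,0]]])

```text
clock: 24.95
position: [0.5559, -0.0996, 0.1219]
orientation: [-3.141, 0.001, 2.432]
wrist_force: [0.3, -4.1, -0.9]
width: -0.0
```

```bash
python3 -c "
from r import *
now()"
```

```text
clock 24.95 drum xy [ 58.  111.1] z 0.1219 F drum [ 2.92  2.83 -0.92] ang th 3.248 r 74.4 yaw 2.432 w -0.0
```

Emit:
move_arm(steps=[[[-0.003,0,0],[0,0,0]],[[-0.006,0,0],[0,0,0]]])

```text
clock: 25.2
position: [0.5562, -0.0996, 0.1218]
orientation: [3.141, -0.0, 2.432]
wrist_force: [-0.2, -2.5, 0.7]
width: -0.0002
```

```bash
python3 -c "
from r import *
now()";python3 look.py s22; python3 bar.py s22 | head -3
```

```text
clock 25.2 drum xy [ 57.9 111.3] z 0.1218 F drum [1.99 1.45 0.75] ang th 3.245 r 74.3 yaw 2.432 w -0.0002
243 [360] 244 [] 245 [] 246 [] 247 [] 248 [] 249 [] 250 [] 251 [] 252 [351] 253 [351] 254 [351 352 353] 255 [351 352] 256 [351] 
bar bottom drum [ 47.  106.6]
1.8 [65.4 95.9] [348.8 260.9] [349.2 250.6]
```

View pics/zs22.png

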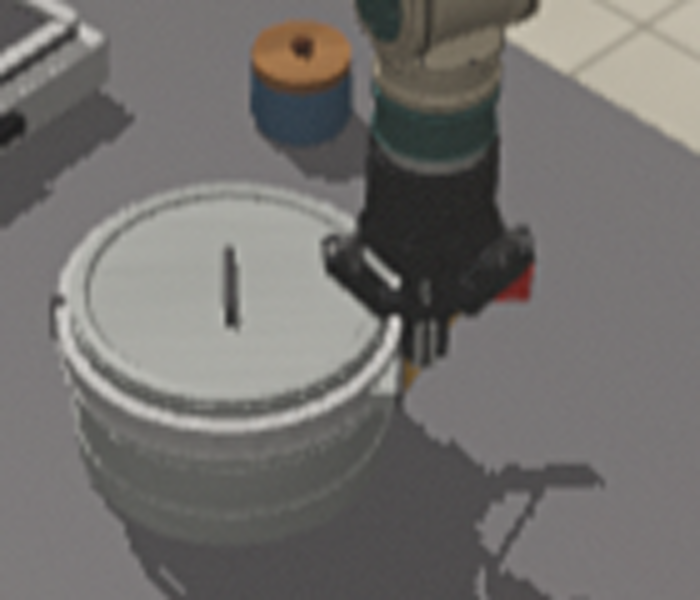

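Emit:
move_arm(steps=[[[-0.0005,0.003,0],[0,0,0]],[[-0.001,0.006,0],[0,0,0]]])

```text
clock: 25.5
position: [0.5566, -0.0992, 0.1218]
orientation: [3.141, -0.0, 2.432]
wrist_force: [-0.5, -2.7, 0.5]
width: 0.0001
```

```bash
python3 -c "
from r import *
now()"
```

```text
clock 25.5 drum xy [ 57.3 111.4] z 0.1218 F drum [2.37 1.4  0.47] ang th 3.245 r 73.7 yaw 2.432 w 0.0001
```

Emit:
move_arm(steps=[[[-0.0005,0.003,0],[0,0,0]],[[-0.001,0.006,0],[0,0,0]]])

```text
clock: 25.75
position: [0.5571, -0.0988, 0.1218]
orientation: [3.141, -0.0, 2.432]
wrist_force: [0.5, -1.8, 0.7]
width: 0.0
```

```bash
python3 -c "
from r import *
now()"
```

```text
clock 25.75 drum xy [ 56.7 111.5] z 0.1218 F drum [1.04 1.58 0.66] ang th 3.244 r 73.1 yaw 2.432 w 0.0
```

Emit:
move_arm(steps=[[[-0.0005,0.003,0],[0,0,0]],[[-0.001,0.006,0],[0,0,0]]])

```text
clock: 26.0
position: [0.5575, -0.0985, 0.1218]
orientation: [-3.142, -0.0, 2.432]
wrist_force: [-1.0, -2.5, 0.9]
width: -0.0004
```

Emit:
move_arm(steps=[[[-0.0005,0.003,0],[0,0,0]],[[-0.001,0.006,0],[0,0,0]]])

```text
clock: 26.25
position: [0.5578, -0.0984, 0.1218]
orientation: [-3.141, -0.0, 2.432]
wrist_force: [-0.9, -2.9, 0.1]
width: 0.0001
```

```bash
python3 -c "
from r import *
now()"
```

```text
clock 26.25 drum xy [ 55.9 111.8] z 0.1218 F drum [2.84 1.18 0.08] ang th 3.242 r 72.3 yaw 2.432 w 0.0001
```

Emit:
move_arm(steps=[[[0,0.002,0],[0,0,0]],[[0,0.004,0],[0,0,0]]])

```text
clock: 26.5
position: [0.5587, -0.0981, 0.1219]
orientation: [3.141, 0.001, 2.432]
wrist_force: [0.5, -3.3, -0.1]
width: 0.0002
```

```bash
python3 -c "
from r import *
now()"
```

```text
clock 26.5 drum xy [ 55.1 112.3] z 0.1219 F drum [ 2.22  2.53 -0.11] ang th 3.236 r 71.4 yaw 2.432 w 0.0002
```

Emit:
move_arm(steps=[[[0,0.002,0],[0,0,0]],[[0,0.004,0],[0,0,0]]])

```text
clock: 26.75
position: [0.5589, -0.0979, 0.1219]
orientation: [-3.141, 0.001, 2.432]
wrist_force: [-0.2, -4.1, -0.5]
width: 0.0001
```

```bash
python3 -c "
from r import *
now()"; python3 look.py s23; python3 bar.py s23 | head -3
```

```text
clock 26.75 drum xy [ 54.8 112.3] z 0.1219 F drum [ 3.25  2.46 -0.52] ang th 3.236 r 71.1 yaw 2.432 w 0.0001
243 [360] 244 [] 245 [] 246 [] 247 [] 248 [] 249 [] 250 [] 251 [351] 252 [351] 253 [351 352] 254 [351 352] 255 [351] 256 [351] 
bar bottom drum [ 46.9 105.3]
1.8 [65.4 95.9] [348.8 260.9] [349.2 250.6]
```

View pics/zs23.png

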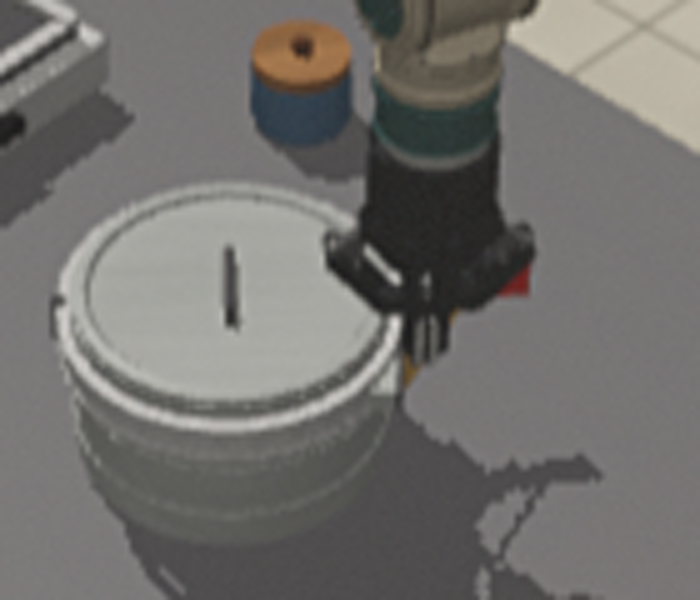

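Emit:
move_arm(steps=[[[-0.002,0.002,0],[0,0,0]],[[-0.003,0.004,0],[0,0,0]]])

```text
clock: 27.05
position: [0.5592, -0.0976, 0.1219]
orientation: [-3.142, 0.0, 2.432]
wrist_force: [-0.3, -3.6, 0.2]
width: 0.0003
```

```bash
python3 -c "
from r import *
now()"
```

```text
clock 27.05 drum xy [ 54.4 112.4] z 0.1219 F drum [2.94 2.1  0.24] ang th 3.235 r 70.7 yaw 2.432 w 0.0003
```

Emit:
move_arm(steps=[[[-0.001,0.002,0],[0,0,0]],[[-0.001,0.004,0],[0,0,0]]])

```text
clock: 27.3
position: [0.5595, -0.0974, 0.1219]
orientation: [-3.141, 0.0, 2.432]
wrist_force: [-0.3, -3.6, 1.3]
width: 0.0
```

```bash
python3 -c "
from r import *
now()"
```

```text
clock 27.3 drum xy [ 54.  112.4] z 0.1219 F drum [2.88 2.1  1.32] ang th 3.235 r 70.3 yaw 2.432 w 0.0
```

Emit:
move_arm(steps=[[[-0.001,0.002,0],[0,0,0]],[[-0.001,0.005,0],[0,0,0]]])

```text
clock: 27.55
position: [0.5597, -0.0971, 0.1218]
orientation: [-3.141, 0.0, 2.432]
wrist_force: [-0.8, -4.5, 1.2]
width: 0.0001
```

Emit:
move_arm(steps=[[[-0.001,0.002,0],[0,0,0]],[[-0.001,0.004,0],[0,0,0]]])

```text
clock: 27.8
position: [0.5599, -0.097, 0.1218]
orientation: [-3.141, -0.0, 2.432]
wrist_force: [-1.5, -5.8, 1.6]
width: -0.0002
```

```bash
python3 -c "
from r import *
now()"
```

```text
clock 27.8 drum xy [ 53.5 112.5] z 0.1218 F drum [5.4  2.58 1.62] ang th 3.235 r 69.8 yaw 2.432 w -0.0002
```

Emit:
move_arm(steps=[[[0,-0.06,0],[0,0,0]],[[0,-0.12,-0.3],[0,0,0]],[[0,-0.12,-0.5],[0,0,0]]])

```text
clock: 28.18
position: [0.5516, -0.1046, 0.1721]
orientation: [3.139, -0.003, 2.433]
wrist_force: [1.0, -0.5, -0.2]
width: -0.0001
```

```bash
python3 -c "
from r import *
from scipy.optimize import brentq
now()
for bx,by in((40,104),(40,106),(38,104),(42,104),(40,102)):
    th=brentq(lambda t:np.hypot(*(lev(t,26,0)-[bx,by]))-74.8,1.2,2.4);print(bx,by,round(th,3))
"; python3 look.py s24; python3 bar.py s24 1.8| head -3
python3 - <<'E'
from meas import *
from plan import *
s=np.load('pics/s24.npz');m=mask(s['frame'],(0,150,80),(6,255,255),(345,215,400,270));ys,xs=np.nonzero(m);print(xs.mean(),ys.mean(),len(xs))
for th in(1.6,1.7,1.8,1.9,2.): print(th,proj(s,np.r_[d2w(*lev(th,66,0)),.108]))
E
```

```text
clock 28.175 drum xy [ 64.7 111.1] z 0.1721 F drum [-0.3   1.07 -0.17] ang th 3.239 r 81.0 yaw 2.433 w -0.0001
40 104 1.289
40 106 1.229
242 [360 361] 243 [353 354 360] 244 [353 359] 245 [352 353 358 359] 246 [351 352 357 358] 247 [351 357] 248 [351 356 357] 249 [351 355 356] 250 [351 355] 251 [351 354 355] 252 [351 354] 253 [351 352 353] 254 [351 352] 255 [351 352] 256 [351] 
bar bottom drum [ 47.  105.8]
1.8 [ 64.7 144.3] [364.5 260. ] [365.2 249.7]
371.1666666666667 234.95238095238096 42
1.6 [374.73785867 236.61967191]
1.7 [374.8496062  238.05365747]
1.8 [374.75048496 239.48687283]
1.9 [374.43974291 240.90479608]
2.0 [373.91881484 242.29282412]Traceback (most recent call last):
  File "<string>", line 6, in <module>
    th=brentq(lambda t:np.hypot(*(lev(t,26,0)-[bx,by]))-74.8,1.2,2.4);print(bx,by,round(th,3))
    r = _zeros._brentq(f, a, b, xtol, rtol, maxiter, args, full_output, disp)
ValueError: f(a) and f(b) must have different signs
```

View pics/zs24.png

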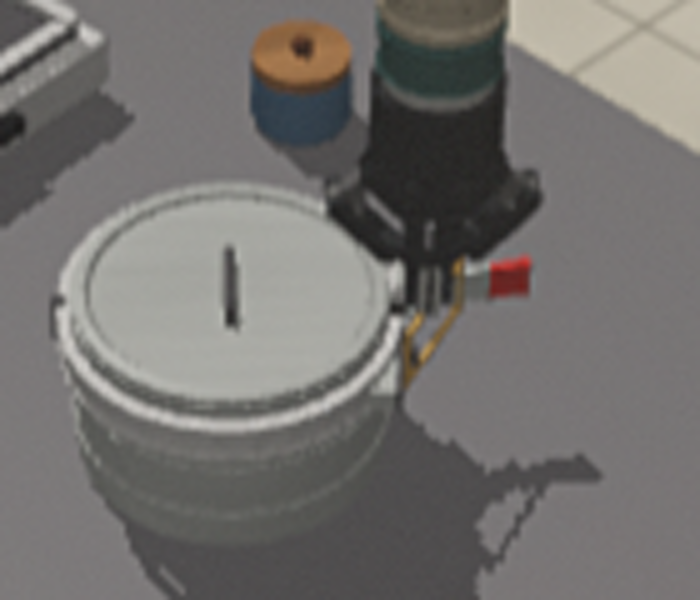

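```bash
python3 -c "
from r import *
now(); print(lev(1.5,56,-26)); go(1.5,56,-26,.172); go(1.5,56,-26,.104)"
```

```text
clock 28.225 drum xy [ 63.8 112.9] z 0.1751 F drum [-0.16  0.18  1.1 ] ang th 3.218 r 80.0 yaw 2.433 w 0.0001
[  5.97358636 176.69888649]
1.5 56 -26 0.172 -> [np.float64(-0.636), np.float64(0.581), np.float64(0.034)] [np.float64(0.0013), np.float64(0.0006), np.float64(-0.0237)]
1.5 56 -26 0.104 -> [np.float64(-0.635), np.float64(0.578), np.float64(0.714)] [np.float64(0.0013), np.float64(0.0006), np.float64(-0.0237)]
```

Emit:
move_arm(steps=[[[-0.32,0.29,0],[0,0,-0.012]],[[-0.63,0.58,0],[0,0,-0.024]],[[-0.63,0.58,0.1],[0,0,-0.024]],[[-0.63,0.58,0.4],[0,0,-0.024]],[[-0.63,0.58,0.7],[0,0,-0.024]],[[-0.63,0.58,0.7],[0,0,-0.024]]])

```text
clock: 28.98
position: [0.6334, -0.1012, 0.0977]
orientation: [-3.139, -0.009, 2.508]
wrist_force: [-0.2, -0.7, 0.4]
width: -0.0
```

```bash
python3 -c "
from r import *
now(); go(1.5,56,-15,.104); go(1.5,56,-13.5,.104)"; python3 look.py s25
```

```text
clock 28.975 drum xy [  9.1 171.2] z 0.0977 F drum [0.66 0.27 0.39] ang th 2.019 r 57.9 yaw 2.508 w -0.0
1.5 56 -15 0.104 -> [np.float64(-0.057), np.float64(0.137), np.float64(-0.064)] [np.float64(-0.0007), np.float64(-0.003), np.float64(0.0001)]
1.5 56 -13.5 0.104 -> [np.float64(-0.057), np.float64(0.152), np.float64(-0.064)] [np.float64(-0.0007), np.float64(-0.003), np.float64(0.0001)]
```

View pics/zs25.png

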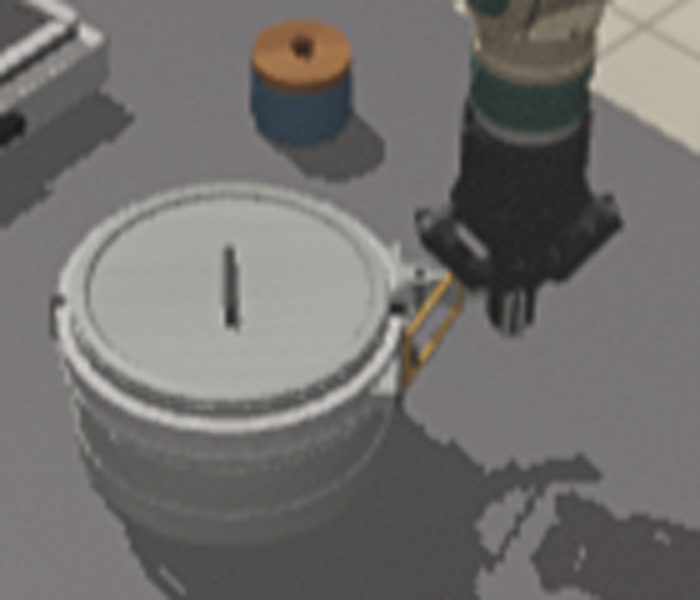

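Emit:
move_arm(steps=[[[-0.03,0.04,-0.04],[0,0,0]],[[-0.05,0.08,-0.05],[0,0,0]],[[-0.05,0.12,-0.05],[0,0,0]],[[-0.05,0.12,-0.05],[0,0,0]]])

```text
clock: 29.52
position: [0.6496, -0.0958, 0.1073]
orientation: [3.141, 0.001, 2.508]
wrist_force: [-0.0, -0.6, -0.5]
width: -0.0001
```

```bash
python3 -c "
from r import *
now(); go(1.5,56,-13.5,.104); go(1.5,56,-7,.104)"
```

```text
clock 29.525 drum xy [ -5.6 180. ] z 0.1073 F drum [ 0.5   0.4  -0.52] ang th 1.74 r 61.9 yaw 2.508 w -0.0001
1.5 56 -13.5 0.104 -> [np.float64(0.041), np.float64(0.012), np.float64(0.033)] [np.float64(0.0001), np.float64(0.0002), np.float64(0.0003)]
1.5 56 -7 0.104 -> [np.float64(0.041), np.float64(0.077), np.float64(0.033)] [np.float64(0.0001), np.float64(0.0002), np.float64(0.0003)]
```

Emit:
move_arm(steps=[[[0.02,0.01,0.01],[0,0,0]],[[0.04,0.02,0.02],[0,0,0]],[[0.04,0.03,0.02],[0,0,0]],[[0.04,0.04,0.02],[0,0,0]]])

```text
clock: 30.02
position: [0.6482, -0.0905, 0.1048]
orientation: [-3.142, -0.0, 2.508]
wrist_force: [0.0, -0.4, 0.4]
width: 0.0003
```

Emit:
move_arm(steps=[[[0,0.01,0],[0,0,0]],[[0,0.02,0],[0,0,0]],[[0,0.02,0],[0,0,0]]])

```text
clock: 30.4
position: [0.6495, -0.0889, 0.1048]
orientation: [3.142, 0.0, 2.508]
wrist_force: [-0.1, 0.1, 1.1]
width: 0.0003
```

```bash
python3 -c "
from r import *
now()"; python3 look.py s26
```

```text
clock 30.4 drum xy [-10.7 175.5] z 0.1048 F drum [-0.02 -0.12  1.08] ang th 1.664 r 56.7 yaw 2.508 w 0.0003
```

View pics/zs26.png

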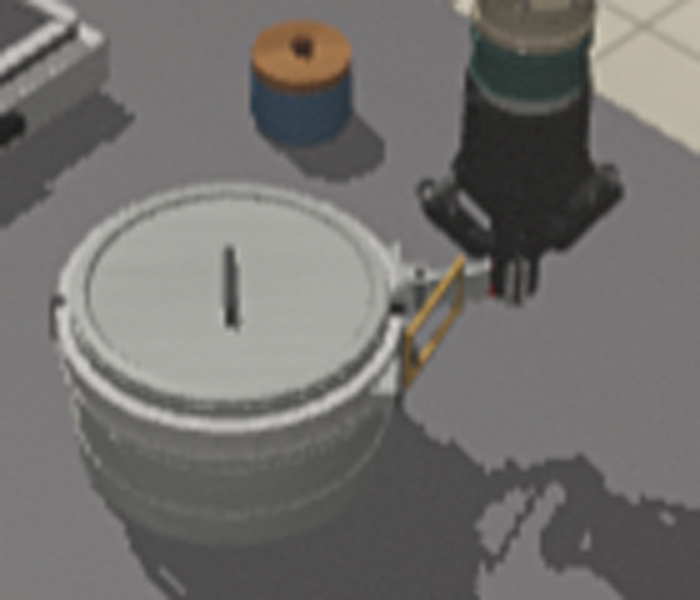

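Close to touching the lever; advance gently.

Emit:
move_arm(steps=[[[0,0.01,0],[0,0,0]],[[0,0.02,0],[0,0,0]],[[0,0.02,0],[0,0,0]]])

```text
clock: 30.82
position: [0.6505, -0.0874, 0.1048]
orientation: [-3.141, -0.0, 2.508]
wrist_force: [-1.7, -0.4, 0.3]
width: 0.0
```

Emit:
move_arm(steps=[[[0,0.01,0],[0,0,0]],[[0,0.015,0],[0,0,0]]])

```text
clock: 31.08
position: [0.6509, -0.0867, 0.1048]
orientation: [-3.14, -0.0, 2.507]
wrist_force: [-2.9, -3.2, 0.9]
width: -0.0002
```

```bash
python3 -c "
from r import *
now()"; python3 look.py s27
```

```text
clock 31.075 drum xy [-13.3 175.1] z 0.1048 F drum [ 4.31 -0.15  0.91] ang th 1.619 r 56.2 yaw 2.507 w -0.0002
```

View pics/zs27.png

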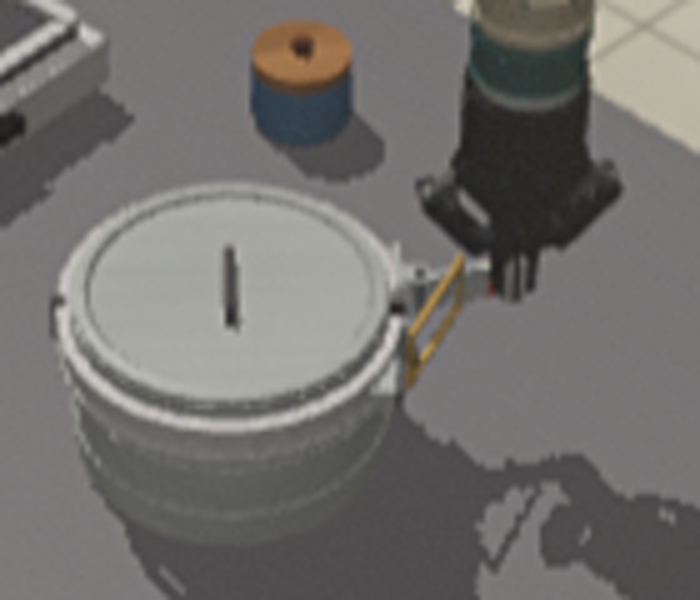

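```bash
cat > arc.py <<'E'
import sys
from r import *
# deltas from reference theta a to several, flush contact n
a=float(sys.argv[1]); n=float(sys.argv[2]); r=float(sys.argv[3]); 
now()
A=R.from_euler('xyz',[np.pi,0,YAW-a])
p0=d2w(*lev(a,r,n))
for th in map(float,sys.argv[4:]):
    p=d2w(*lev(th,r,n)); s=A.inv().apply(np.r_[p-p0,0])/.1; t=(A.inv()*R.from_euler('xyz',[np.pi,0,YAW-th])).as_rotvec()/np.pi
    print(th,s.round(3),t.round(4))
E
python3 arc.py 1.5 -6.7 56 1.44 1.38 1.32 1.26 1.2
```

```text
clock 31.125 drum xy [-13.3 175.1] z 0.1047 F drum [ 3.49 -1.13  1.13] ang th 1.618 r 56.2 yaw 2.507 w 0.0001
1.44 [-0.003  0.034  0.   ] [-0.      0.     -0.0191]
1.38 [-0.004  0.068  0.   ] [ 0.      0.     -0.0382]
1.32 [-0.003  0.101  0.   ] [ 0.      0.     -0.0573]
1.26 [0.    0.135 0.   ] [ 0.      0.     -0.0764]
1.2 [0.005 0.168 0.   ] [ 0.      0.     -0.0955]
```

Emit:
move_arm(steps=[[[0,0.017,0],[0,0,-0.01]],[[-0.003,0.034,0],[0,0,-0.019]],[[-0.003,0.034,0],[0,0,-0.019]]])

```text
clock: 31.5
position: [0.6528, -0.0849, 0.1048]
orientation: [-3.138, -0.0, 2.567]
wrist_force: [-3.7, -5.2, 1.6]
width: -0.0002
```

```bash
python3 -c "
from r import *
now()"; python3 look.py s28
```

```text
clock 31.5 drum xy [-15.9 175.3] z 0.1048 F drum [6.35 0.59 1.58] ang th 1.572 r 56.3 yaw 2.567 w -0.0002
```

View pics/zs28.png

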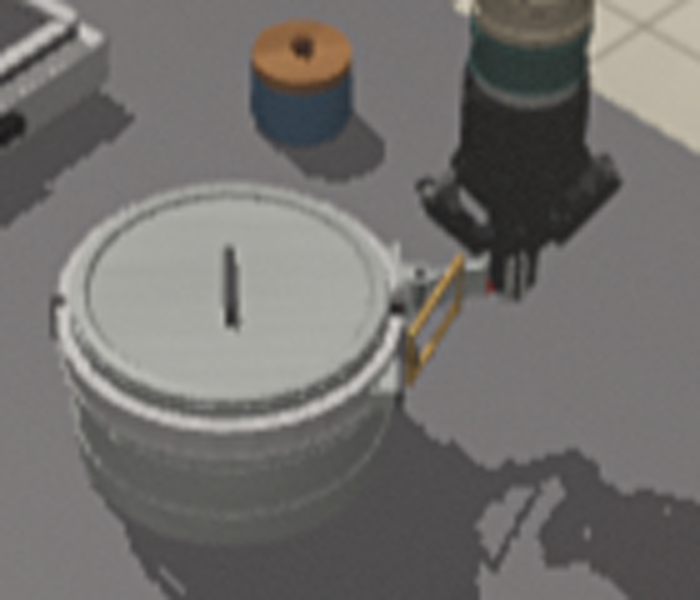

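Emit:
move_arm(steps=[[[-0.003,0.034,0],[0,0,-0.019]],[[-0.004,0.068,0],[0,0,-0.038]],[[-0.003,0.101,0],[0,0,-0.057]]])

```text
clock: 31.92
position: [0.6587, -0.0766, 0.1048]
orientation: [-3.138, -0.0, 2.748]
wrist_force: [-3.5, -5.6, 2.1]
width: -0.0004
```

```bash
python3 arc.py 1.26 -6.7 56 1.2 1.1 1.0 .9 .8 .7 .6
```

```text
clock 31.925 drum xy [-26.1 174.5] z 0.1048 F drum [6.53 0.99 2.13] ang th 1.391 r 56.5 yaw 2.748 w -0.0004
1.2 [-0.003  0.034  0.   ] [ 0.      0.     -0.0191]
1.1 [-0.004  0.09   0.   ] [ 0.      0.     -0.0509]
1.0 [0.002 0.146 0.   ] [ 0.      0.     -0.0828]
0.9 [0.012 0.202 0.   ] [ 0.      0.     -0.1146]
0.8 [0.028 0.256 0.   ] [ 0.      0.     -0.1464]
0.7 [0.05  0.308 0.   ] [-0.      0.     -0.1783]
0.6 [0.077 0.357 0.   ] [ 0.      0.     -0.2101]
```

Emit:
move_arm(steps=[[[-0.003,0.034,0],[0,0,-0.019]],[[-0.004,0.068,0],[0,0,-0.038]],[[-0.003,0.101,0],[0,0,-0.057]],[[0,0.135,0],[0,0,-0.076]],[[0.005,0.168,0],[0,0,-0.0955]]])

```text
clock: 32.55
position: [0.6652, -0.0609, 0.1048]
orientation: [-3.138, -0.0, 3.048]
wrist_force: [-3.1, -6.0, 0.5]
width: 0.0002
```

```bash
python3 arc.py .96 -6.7 56 .9; python3 look.py s29
```

```text
clock 32.55 drum xy [-42.3 169.3] z 0.1048 F drum [6.58 1.56 0.48] ang th 1.09 r 56.8 yaw 3.048 w 0.0002
0.9 [-0.003  0.034  0.   ] [ 0.      0.     -0.0191]
```

View pics/zs29.png

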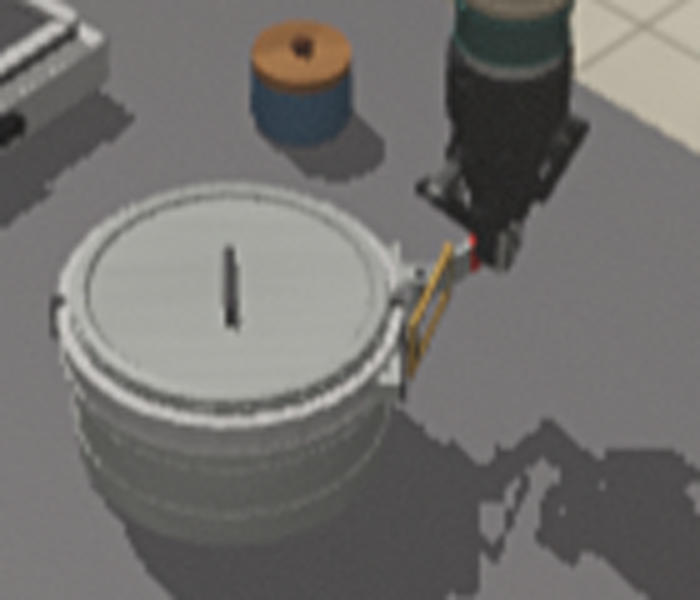

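Emit:
move_arm(steps=[[[-0.003,0.034,0],[0,0,-0.019]],[[-0.004,0.068,0],[0,0,-0.038]],[[-0.003,0.101,0],[0,0,-0.057]],[[0,0.135,0],[0,0,-0.076]],[[0.005,0.168,0],[0,0,-0.0955]]])

```text
clock: 33.22
position: [0.6671, -0.0449, 0.1049]
orientation: [-3.137, -0.0, -2.935]
wrist_force: [-0.8, -6.8, 0.1]
width: -0.0003
```

```bash
python3 arc.py .66 -6.7 56 .6
```

```text
clock 33.225 drum xy [-55.6 160.4] z 0.1049 F drum [5.7  3.81 0.08] ang th 0.807 r 57.3 yaw -2.935 w -0.0003
0.6 [-0.003  0.034  0.   ] [ 0.      0.     -0.0191]
```

Emit:
move_arm(steps=[[[-0.003,0.034,0],[0,0,-0.019]],[[-0.004,0.068,0],[0,0,-0.038]],[[-0.003,0.101,0],[0,0,-0.057]],[[0,0.135,0],[0,0,-0.076]],[[0.005,0.168,0],[0,0,-0.0955]]])

```text
clock: 33.85
position: [0.6634, -0.0271, 0.1049]
orientation: [-3.14, 0.001, -2.634]
wrist_force: [-0.2, -3.3, -0.3]
width: 0.0001
```

```bash
python3 arc.py .36 -6.7 56 .3; python3 look.py s30
```

```text
clock 33.85 drum xy [-66.9 146. ] z 0.1049 F drum [ 2.67  1.95 -0.28] ang th 0.488 r 57.6 yaw -2.634 w 0.0001
0.3 [-0.003  0.034  0.   ] [ 0.      0.     -0.0191]
```

View pics/zs30.png

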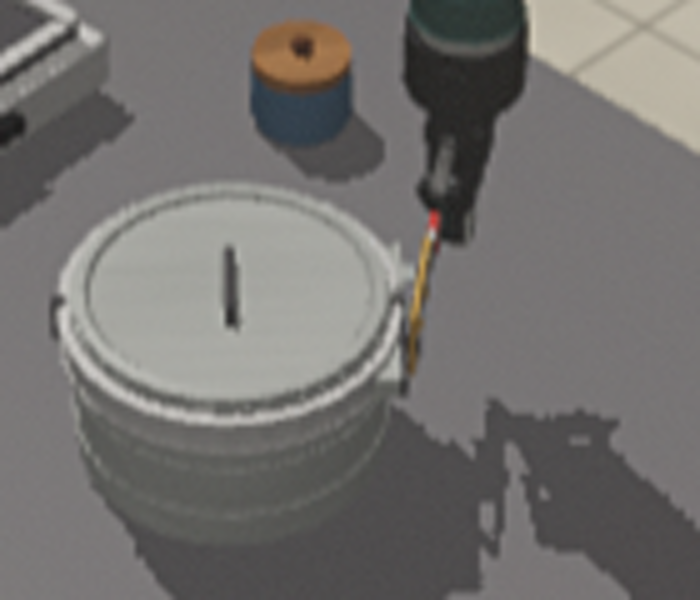

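Emit:
move_arm(steps=[[[-0.002,0.023,0],[0,0,-0.013]],[[-0.003,0.045,0],[0,0,-0.026]],[[-0.004,0.068,0],[0,0,-0.038]],[[-0.003,0.101,0],[0,0,-0.057]]])

```text
clock: 34.4
position: [0.6584, -0.0166, 0.1048]
orientation: [3.141, 0.002, -2.455]
wrist_force: [-0.2, 0.2, 0.1]
width: 0.0001
```

```bash
python3 arc.py .18 -6.7 56 .15 .12 .09 .06
```

```text
clock 34.4 drum xy [-71.5 135.4] z 0.1048 F drum [-0.02 -0.32  0.14] ang th 0.287 r 57.9 yaw -2.455 w 0.0001
0.15 [-0.002  0.017  0.   ] [ 0.      0.     -0.0095]
0.12 [-0.003  0.034  0.   ] [-0.      0.     -0.0191]
0.09 [-0.004  0.051  0.   ] [ 0.      0.     -0.0286]
0.06 [-0.004  0.068  0.   ] [ 0.      0.     -0.0382]
```

Force is gone; look whether it has snapped.

```bash
python3 look.py s31
```

```text
(no output)
```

View pics/zs31.png

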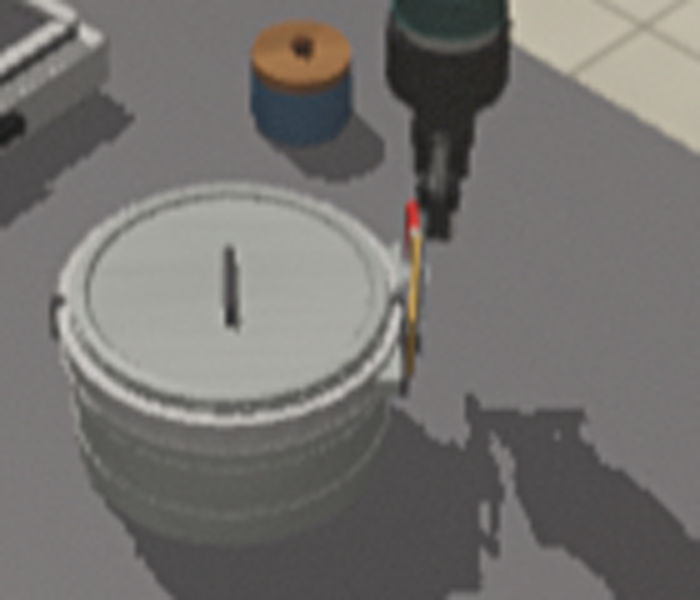

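Run:
```python
from meas import *
from plan import *
for f in('side0','s31'):
    s=np.load('pics/%s.npz'%f);m=mask(s['frame'],(0,130,80),(6,255,255),(345,205,400,240));ys,xs=np.nonzero(m);print(f,xs.mean(),ys.mean(),len(xs),ys.min())
for th in(1.45,0,.05,.1,.15,.2,.3): print(th,proj(s,np.r_[d2w(*lev(th,66,0)),.108]),proj(s,np.r_[d2w(*lev(th,72,0)),.121]))
```

```text
side0 371.90625 234.28125 32 232
s31 351.92857142857144 222.5 14 220
1.45 [374.18166944 234.49841314] [376.28108084 231.21333661]
0 [351.64292572 223.2639018 ] [351.57993122 219.00519818]
0.05 [352.66322355 223.23442052] [352.69582928 218.97321206]
0.1 [353.68619023 223.23885559] [353.8146442  218.97800476]
0.15 [354.70947646 223.27719809] [354.93382781 219.01956688]
0.2 [355.7307316  223.34936808] [356.05083042 219.09781337]
0.3 [357.75776301 223.59451606] [358.26811049 219.36364158]
```

Emit:
move_arm(steps=[[[-0.002,0.023,0],[0,0,-0.013]],[[-0.003,0.045,0],[0,0,-0.026]],[[-0.004,0.068,0],[0,0,-0.057]],[[-0.004,0.078,0],[0,0,-0.057]],[[-0.004,0.078,0],[0,0,-0.057]]])

```text
clock: 35.08
position: [0.6575, -0.0134, 0.1053]
orientation: [-3.132, 0.002, -2.28]
wrist_force: [7.3, -6.1, -5.2]
width: -0.0001
```

```bash
python3 -c "
from r import *
now()"
```

```text
clock 35.075 drum xy [-73.5 132.6] z 0.1053 F drum [-0.08  9.51 -5.21] ang th 0.233 r 59.1 yaw -2.28 w -0.0001
```

Emit:
move_arm(steps=[[[0,0.005,0],[0,0,0]],[[0,0.01,0],[0,0,0]]])

```text
clock: 35.33
position: [0.6575, -0.0133, 0.1054]
orientation: [-3.131, 0.002, -2.281]
wrist_force: [9.3, -8.3, -7.5]
width: -0.0001
```

```bash
python3 -c "
from r import *
now()"
```

```text
clock 35.325 drum xy [-73.5 132.6] z 0.1054 F drum [ 0.34 12.47 -7.47] ang th 0.232 r 59.1 yaw -2.281 w -0.0001
```

Emit:
move_arm(steps=[[[0,-0.03,0],[0,0,0]],[[0,-0.15,0],[0,0,0]],[[0,-0.4,0],[0,0,0]],[[0,-0.7,-0.3],[0,0,0]],[[0,-0.7,-0.8],[0,0,0]],[[0,-0.7,-0.8],[0,0,0]]])

```text
clock: 36.08
position: [0.7099, -0.0567, 0.1906]
orientation: [-3.134, 0.006, -2.279]
wrist_force: [0.6, -0.4, -0.3]
width: -0.0004
```

```bash
python3 -c "
from r import *
now()"; python3 look.py s32
python3 - <<'E'
from h import *
s=snap('top','t32'); cv2.imwrite('pics/zt32.png',cv2.resize(s['frame'][180:320,250:410],None,fx=4,fy=4,interpolation=cv2.INTER_CUBIC))
from meas import *
from plan import *
s=np.load('pics/s32.npz');m=mask(s['frame'],(0,130,80),(6,255,255),(345,205,400,240));ys,xs=np.nonzero(m);print(xs.mean(),ys.mean(),len(xs),ys.min())
E
```

```text
clock 36.075 drum xy [-74.4 200.6] z 0.1906 F drum [-0.09  0.69 -0.29] ang th 0.95 r 100.4 yaw -2.279 w -0.0004
351.92857142857144 222.5 14 220
```

View pics/zs32.png

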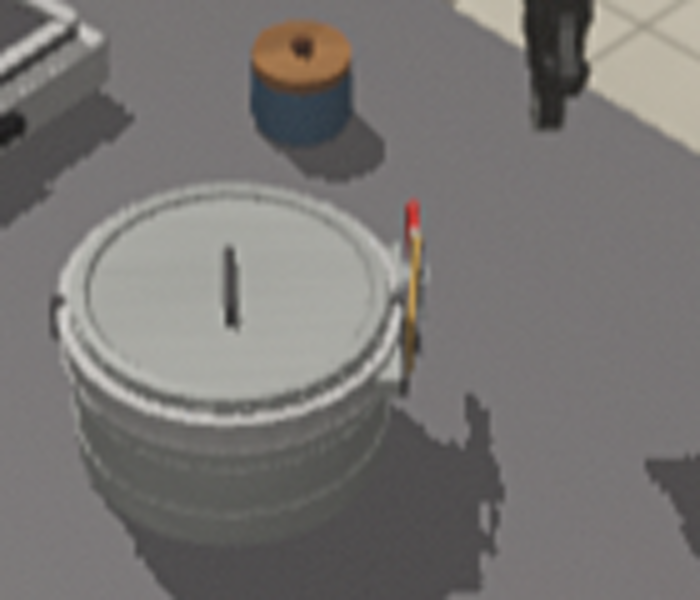

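View pics/zt32.png

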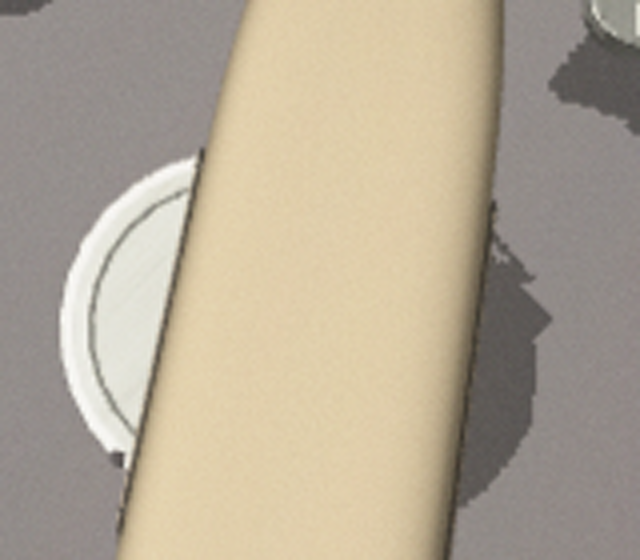

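Emit:
move_arm(steps=[[[0,0,-0.4],[0,0,0]],[[-0.3,0.4,-0.5],[0,0,0]],[[-0.6,0.85,-0.5],[0,0,0]]])

```text
clock: 36.55
position: [0.6801, 0.0455, 0.2344]
orientation: [3.141, 0.0, -2.28]
wrist_force: [-0.5, 0.5, -0.6]
width: 0.0001
```

Emit:
move_arm(steps=[[[-0.3,0.4,0],[0,0,0]],[[-0.6,0.85,0],[0,0,0]],[[-0.6,0.85,0],[0,0,0]],[[-0.6,0.85,0],[0,0,0]]])

```text
clock: 37.05
position: [0.6538, 0.1457, 0.2333]
orientation: [3.14, -0.002, -2.278]
wrist_force: [0.6, -0.5, -0.2]
width: -0.0001
```

Run:
```python
from h import *
s=snap('top','t33'); cv2.imwrite('pics/zt33.png',cv2.resize(s['frame'][180:320,250:410],None,fx=4,fy=4,interpolation=cv2.INTER_CUBIC))
```

```text
(no output)
```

View pics/zt33.png

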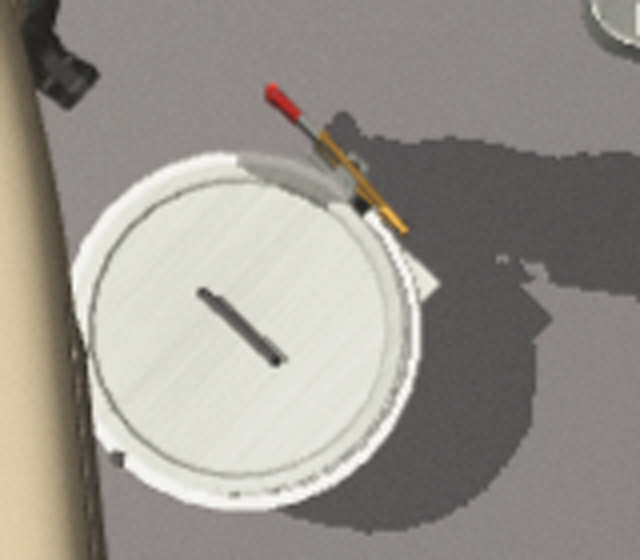

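View pics/t33.png

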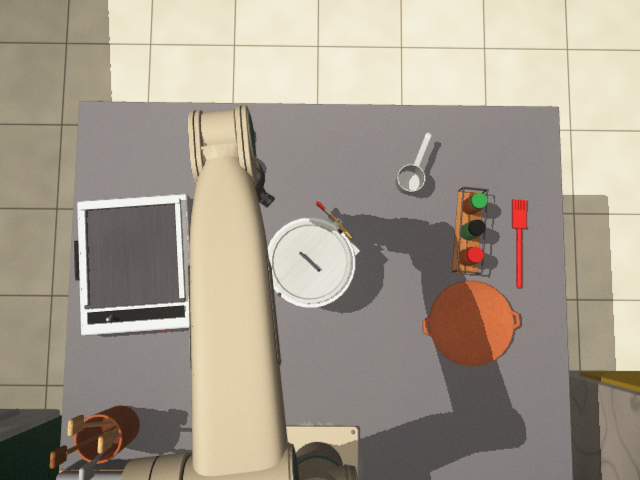

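```bash
python3 -c "
from r import *
now(); print(env.close_job())"
```

```text
clock 37.1 drum xy [-192.    27.5] z 0.2336 F drum [-0.03  0.82 -0.26] ang th 5.804 r 198.4 yaw -2.279 w 0.0
the job is handed in; nothing more can be done
None
```

The latch looks closed and the job was handed in at about 37 s of the 67 s allowed. No verdict was given, and I had no way to measure the loop's tension.

**What I did**
- I swung the lever back to about 2.35 rad and laid the loop's bar on the keeper plate at about 1.6 N.
- I then slid the bar along the plate at 1.5 to 4 N until it stopped in the hook, where the force reached about 6 N in total.
- I threw the lever over with about 6.5 N on it. The force dropped away near the end and the lever went home by itself.

**Last checks**
- **Lever:** pressing it with 9.5 to 12.5 N met a hard stop. After I backed off, the red tip was in exactly the same pixels as before. From above, the lever lay parallel to the lid handle (40.5° against 41°), so it is flat within what I can measure.
- **Loop and arm:** from above, the loop ran to the keeper and the arm was clear of everything.
- **Rest of the cart:** the cup, jars, brush and comal looked unmoved. I did not check the salt pot (hidden by the arm in the last top view) or the switch closely.

**What disagreed**
- **Finger width:** the fingers acted about 4 mm wide from their centre while sliding the bar and at the start of the lever throw. They acted about 11 mm wide at the final stop press.
- **Bar on the plate:** I measured it 1 to 2 mm nearer the drum than the stated range.
- **Force:** the +12.5 N stop press was a bit firmer than needed, though well below the 25 N limit.

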